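Turn the sample plates and flag the batch on the rail

TASK

Turn over every sample plate on the bench with the help of the sloped backstop, so that each lies flat on the bench in front of the backstop with its white lacquered side up. Once all are turned, take the metal hook tag off its stand, hook it over the robot-side half of the status rail, and then slide it along the rail to the dark band and leave it hanging there. Do not disturb the paint tin or the roll of tape.

Things in the scene. Friction and masses are not known exactly. Their poses are not given: they have to be found in the camera images.
- plate1: Flat rigid sample plate, 110 (its x) x 100 (its y) x 10 mm thick (its z), 0.15 to 0.3 kg, cork on one side, white lacquer on the other. Origin: its centre; z points out of the cork side. Starts lying cork side up in front of the backstop, roughly square to it. Too wide to grip across; no rim to pinch while it lies flat. Two or three of the three plates are present.
- plate2: Flat rigid sample plate, 110 (its x) x 100 (its y) x 10 mm thick (its z), 0.15 to 0.3 kg, cork on one side, white lacquer on the other. Origin: its centre; z points out of the cork side. Starts lying cork side up in front of the backstop, roughly square to it. Too wide to grip across; no rim to pinch while it lies flat. Two or three of the three plates are present.
- plate3: Flat rigid sample plate, 110 (its x) x 100 (its y) x 10 mm thick (its z), 0.15 to 0.3 kg, cork on one side, white lacquer on the other. Origin: its centre; z points out of the cork side. Starts lying cork side up in front of the backstop, roughly square to it. Too wide to grip across; no rim to pinch while it lies flat. Two or three of the three plates are present.
- backstop: Fixed slick white plastic backstop (friction about 0.08), 430 mm long along its y. Origin: middle of its foot line, at bench height; x points away from the robot. A plate pushed squarely along +x at bench height rides up the ramp and its far edge climbs the wall; its near edge, pushed on up the ramp and over the crest, drops into the trough, and the plate stays standing there.
- crest (a point): Middle of the crest of the backstop's ramp. The ramp rises at 26 degrees from the foot line to this crest, 22 mm behind it and 11 mm above the bench. Behind the crest is a trough down to the bench, 18 mm wide, ending at the foot of the leaning wall.
- wall_top (a point): Middle of the top edge of the backstop's wall, 50 mm above the bench and 71 mm behind the foot line. The wall is 8 mm thick, leans away at 58 degrees from level, and the space behind it is free. A plate standing in the trough leans on it at 48 to 58 degrees, cork side to the robot, top edge about 90 mm above the bench: it can be pinched by it from above, or tipped towards the robot.
- stand: Fixed parking stand of the tag: a level steel bar, 12 mm in diameter, along the stand's x, 130 mm long between two 14 mm posts that end 8 mm above the bar's axis. Origin: at bench height under the middle of the bar; the bar's axis is 140 mm above the bench.
- rail: Fixed status rail: a horizontal steel bar 12 mm in diameter along the rail's x (x points roughly away from the robot), 260 mm long between two posts 14 mm in diameter that end 8 mm above the bar's axis. Origin: at bench height under the middle of the bar; the bar's axis is 160 mm above the bench. Its robot-side half is x below 0.
- mark: Dark band 12 mm wide painted round the status rail (flush with it), in its far half. Origin: on the bar's axis at the middle of the band; x along the rail.
- tag: Rigid aluminium hook tag, 0.12 kg, hanging upright on the stand at the start. Origin: inside the crown of the hook, midway between its sides, where the top of the bar bears (6 mm above the bar's axis); x along the bar, z up. A plate 60 (x) x 4 x 70 mm hangs below the hook, its bottom 118 mm below the origin. The hook is 30 mm wide along x.
- throat (a point): Middle of the tag's side opening (its -y side), 27 mm below its origin. Inside the hook is 18 mm across y, with a closed side at +y, a lip at -y reaching 10 mm below the origin and a floor 44 mm below it (all 4 mm thick). To unhook: raise 20 mm, then move to the tag's +y. To hook on: come in along its -y with the bar level with this point, then lower.
- tab (a point): Middle of the black grip tab on top of the tag: 30 (tag's x) x 12 (tag's y) mm, from 6 to 44 mm above the tag's origin (this point is 25 mm above it). The crown under it is 26 mm across y.
- tin: Paint tin, 80 mm in diameter and 110 mm high, standing beyond the right end of the backstop; to be left alone. Origin: centre of its underside.
- tape: Roll of paper tape lying flat, 100 mm outside diameter, 30 mm high, beyond the left end of the backstop; to be left alone. Origin: centre of its underside.
There are look-alikes about, which are no part of the job. Leave any yellow look-alike of the plate1 alone. Several things have the shape of the tag; the one meant has the colours described above.

How it is judged:
By the outcome, as a careful person would: the job done as asked, in the order asked, and still so for the second after the job is handed in, with the robot touching nothing.
Of plate1, plate2, plate3 only 2 to 3 are there at a start; the rules pass over those that are not, and their reading is None.
At some moment in a run one of plate1, plate2, plate3 may be knocked a few centimetres aside while the robot is not near it.
It also fails if it takes over 210 s, if anything falls off the work surface, if the arm or the gripper's body presses on something with over 40 N, if the wrist force passes 120 N, or if a joint passes its speed limit or range.

ROBOT

A 6-joint arm with a two-finger parallel gripper is mounted at the origin on the work surface. World frame = base frame: x ahead of the robot, y to its left, z up, the work surface at z = 0. Lengths are in m, angles in rad, forces in N, time in s.
With the tool pointing down it reaches from about 0.25 to 0.725 m from the base axis. Payload 9.7 kg.
Tool frame: the origin (TCP) lies at the very end of the fingers, on their centre line; the grasp point (between the pads) lies 19 mm behind it (manip.grasp_offset is the distance from the TCP to the grasp point, in m); z points along the fingers, y is the direction in which the jaws open and shut (so a half turn about z gives the same grasp; the last joint's range is limited). The gripper opens to 85 mm and grips with 20 to 120 N. Pads are 22 mm wide; open, the fingers measure 114 mm over their backs; the gripper's body (76 mm by 85 mm) begins 54 mm behind the grasp point. The pads swing forward as they close: fully open they stand 13 mm farther back than shut.
Start: joints at [-1.282, 0.087, 0.176, 1.66, 0, 1.571], TCP at [0.157, -0.527, 0.231] pointing down, gripper open.
Joint ranges: [-3.13, 3.13], [-0.85, 1.81], [-1.15, 1.24], [-2.2, 2.28], [-1.44, 1.52], [-3.14, 3.14]. Speed limits (rad/s): [2.22, 2.22, 2.57, 3.14, 3.14, 3.14].

INTERFACE

Orientations are given as a 3x3 rotation matrix whose columns are the frame's x, y, z axes.
In Python, from plant import manip gives the robot as it stands.
- The arm moves only by the tool arm_command, never from a script. Its argument "targets" is a list that holds one entry, the list of rows, each a list of 6 numbers: the shift along the tool's x, y, z in units of 40 mm (1.0 is 40 mm), then the turn, a rotation vector about the tool's x, y, z in rad. In form: [[[x, y, z, rx, ry, rz], ...]]. A call has 1 to 12 rows; each row shifts and turns the pose as measured when the row begins, along the tool's axes as they then stand; what a row does not reach is not made up. A row lasts 1/10 s, in which the tool goes at most 50 mm and 8.59 degrees, less where a joint would pass 70% of its speed; a pose out of reach is approached as far as the arm can. A call is refused whole if a number of a shift passes 1 or a number of a turn 0.15, either way. A call with a gripper value outside its range is refused whole. "hand" is the closure, from 0 (fully open) to 1 (shut), set as the call begins (left out, the last holds). The fingers move at their own pace and stop on an object; the grip force is fixed at half the most. Time passes only in rows, so rows that do not move let the fingers close. It gives the time, the measured TCP pose, the force and the opening at its end, in the units of the state.
- manip.sense(): the state, without advancing time (a new reading comes with each control period).
- manip.snapshot(name): name is "scene" or "top"; returns a dict with "img" (480x640x3 uint8, red, green, blue), "fovy" (degrees; the focal length in pixels is half the picture's height over the tangent of half this angle, whatever the lens; pixels are square), "cx", "cy" (the principal point, pixels), "xyz" and "attitude" of the camera in the world. Camera axes: x right, y down, z forward; pixel columns grow to the right and rows downward; lengths in m; the calibration is good to about 2 mm. A picture is of the moment at which its call begins. There is no depth.
- manip.close_job(): hands the job in, once; it reports no verdict.
The state is a dict: "t": time; "joints": joint angles; "qd": joint speeds; "tau": joint torques, N m; "tcp_pos": TCP position; "ee_rot": TCP orientation; "wrist_force": force on the tool from outside, world axes, zero at the start; "ft_torque": the same for the moment, N m; "gripper_width": opening from 0.0 (shut) to 1.0 (fully open).
Only numpy, scipy, OpenCV 4.12 (cv2) and the standard library are available. Lean on these libraries where they do the work, as an engineer would, in place of code of your own. Each camera call takes 0.05 s, during which the arm holds its last target.

## Working session

There is one attempt and no reset: what is moved stays moved. The work goes in short steps, Python scripts to look and compute and a tool call to move; the robot and the scene stay as the last step left them, time stands still between calls to the robot, and variables do not carry over. Pictures are saved under pics/ and viewed, and the job is handed in when it is done.

Besides the shell and the picture viewer there is one more tool, called after "Call:" as name(argument=value, ...), one argument or row to a line, values as JSON. arm_command: Moves the arm, as the interface text tells. Its arguments: {"type":"object","properties":{"targets":{"type":"array"},"hand":{"type":"number"}},"required":["targets"]}

```bash
ls; mkdir -p pics
cat > h.py <<'E'
import numpy as np, cv2
from plant import manip
def snap(n,fn=None):
    s=manip.snapshot(n)
    if fn: cv2.imwrite('pics/'+fn,cv2.cvtColor(s['img'],cv2.COLOR_RGB2BGR))
    return s
def ray(s,u,v):
    f=240/np.tan(np.radians(s['fovy'])/2)
    d=np.array([(u-s['cx'])/f,(v-s['cy'])/f,1.])
    return np.array(s['xyz']),np.array(s['attitude'])@d
def onz(s,u,v,z):
    o,d=ray(s,u,v); return o+d*(z-o[2])/d[2]
def proj(s,p):
    f=240/np.tan(np.radians(s['fovy'])/2)
    c=np.array(s['attitude']).T@(np.array(p)-s['xyz']); return np.array([s['cx']+f*c[0]/c[2],s['cy']+f*c[1]/c[2]])
def tri(s1,p1,s2,p2):
    o1,d1=ray(s1,*p1);o2,d2=ray(s2,*p2);d1/=np.linalg.norm(d1);d2/=np.linalg.norm(d2)
    A=np.c_[d1,-d2];t=np.linalg.lstsq(A,o2-o1,rcond=None)[0]
    a=o1+d1*t[0];b=o2+d2*t[1];return (a+b)/2,np.linalg.norm(a-b)
E
python3 - <<'E'
from h import *
for n in('scene','top'):
    s=snap(n,n+'0.png'); print(n,s['fovy'],s['cx'],s['cy'],s['xyz'],np.round(s['attitude'],3).tolist())
print(manip.sense(),manip.grasp_offset)
E
```

```text
pics
scene 53.40356779102341 321.537658425301 238.3908153240198 [ 1.22574433 -0.42623499  0.83775862] [[0.564, 0.519, -0.642], [0.826, -0.351, 0.442], [0.004, -0.779, -0.627]]
top 57.48262028605839 325.6779359148067 239.66155558733982 [0.44936186 0.07477324 1.19843516] [[0.015, -0.998, 0.054], [-1.0, -0.015, -0.0], [0.001, -0.054, -0.999]]
{'t': 0.1, 'joints': array([-1.28199945e+00,  8.74064681e-02,  1.75212555e-01,  1.65982445e+00,
        1.31567116e-05,  1.57079837e+00]), 'qd': array([-0.00060724, -0.00254904,  0.00181117, -0.0009653 , -0.00075921,
       -0.00068691]), 'tau': array([ 5.71401761e-04, -5.21559834e+01,  4.65656555e+01,  1.59424462e-02,
       -1.83279508e-05,  4.75248299e-06]), 'tcp_pos': array([ 0.15658152, -0.52701456,  0.23065279]), 'ee_rot': array([[ 9.58587803e-01,  2.84796966e-01, -3.35423504e-04],
       [ 2.84797163e-01, -9.58587083e-01,  1.17517700e-03],
       [ 1.31542070e-05, -1.22203800e-03, -9.99999253e-01]]), 'wrist_force': array([ 0.42898399,  0.66673247, -0.68787856]), 'ft_torque': array([-0.02885767,  0.03235366,  0.01967827]), 'gripper_width': 0.997947550170293} 0.0187
```

View pics/scene0.png

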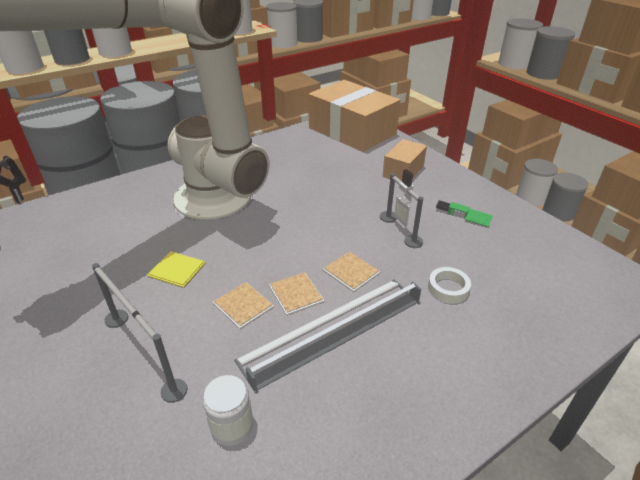

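View pics/top0.png

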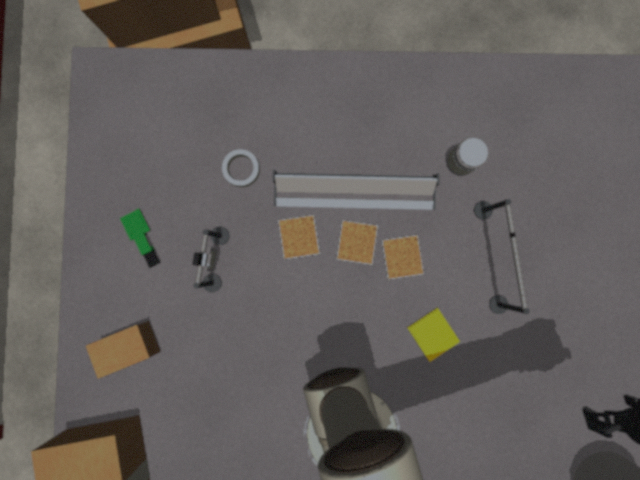

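Run:
```python
from h import *
T=snap('top');S=snap('scene')
for n,s in(('top',T),('scene',S)):
    h=cv2.cvtColor(s['img'],cv2.COLOR_RGB2HSV)
    m=cv2.inRange(h,(8,90,120),(22,255,255))
    c,_=cv2.findContours(m,cv2.RETR_EXTERNAL,cv2.CHAIN_APPROX_NONE)
    for k in c:
        a=cv2.contourArea(k)
        if 600<a<4000:
            w=np.array([onz(s,*p[0],0.010)[:2] for p in k],np.float32)
            r=cv2.minAreaRect(w); print(n,a,np.round(r[0],4),np.round(r[1],4),round(r[2],1))
def crop(s,x0,y0,x1,y1,k,fn):
    i=cv2.resize(s['img'][y0:y1,x0:x1],None,fx=k,fy=k,interpolation=cv2.INTER_CUBIC);cv2.imwrite('pics/'+fn,i[:,:,::-1])
crop(T,260,150,460,290,4,'t1.png');crop(S,200,250,440,400,3.3,'s1.png')
crop(T,180,215,240,300,7,'t2.png');crop(S,370,160,450,260,6,'s2.png')
crop(T,460,190,560,320,4.6,'t3.png');crop(S,80,250,200,410,3.7,'s3.png')
```

```text
top 2966.0 [-0.0936  0.7266] [0.1141 0.2221] 11.3
top 1824.0 [0.2047 0.6302] [0.0933 0.1455] 22.9
top 1160.0 [ 0.4703 -0.1347] [0.0999 0.0915] 9.4
top 1144.5 [ 0.5081 -0.0099] [0.0898 0.1   ] 82.4
top 1142.5 [0.5205 0.149 ] [0.1001 0.0897] 9.8
top 1197.0 [1.0868 0.4753] [0.0594 0.3106] 17.8
scene 1104.5 [ 0.4729 -0.1345] [0.1004 0.0899] 9.3
scene 1005.0 [ 0.5107 -0.0101] [0.0891 0.1002] 82.3
scene 859.5 [0.5232 0.1494] [0.0994 0.0897] 9.6
scene 828.0 [0.1601 0.6393] [0.1032 0.2728] 26.6
scene 1082.0 [0.323  1.1432] [0.2491 0.7435] 44.6
scene 770.5 [-0.5068  0.4398] [0.1131 0.5226] 67.0
scene 1882.0 [-0.4884  0.6484] [0.4291 0.5845] 34.8
scene 884.0 [0.018  1.7076] [0.8812 0.14  ] 1.6
scene 1019.0 [-1.2991  0.0332] [0.9364 0.2568] 89.8
scene 1060.0 [-1.2413  1.5563] [0.47   1.4616] 0.6
```

View pics/t1.png

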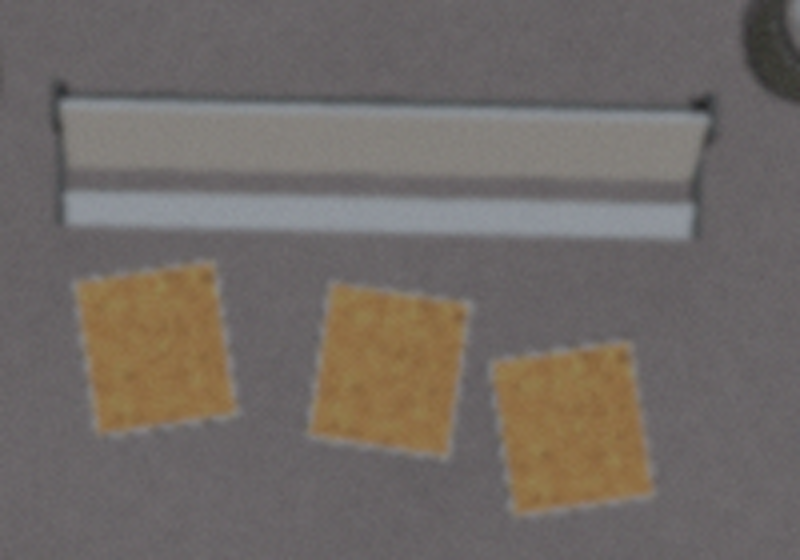

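View pics/s1.png

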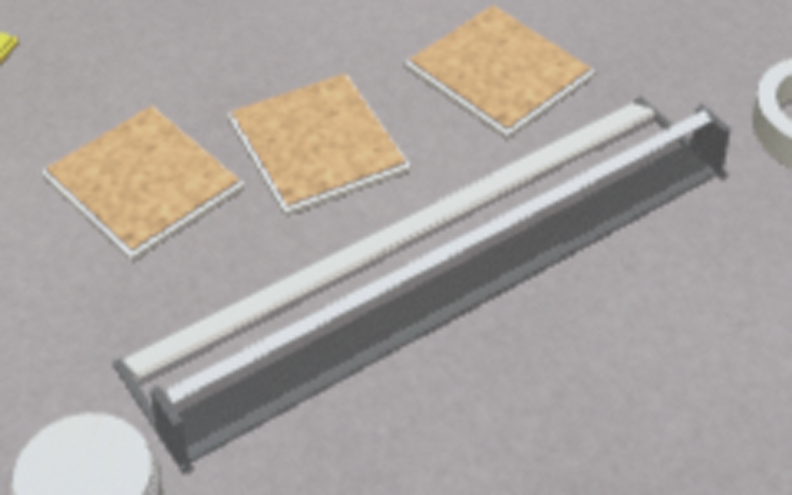

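View pics/t2.png

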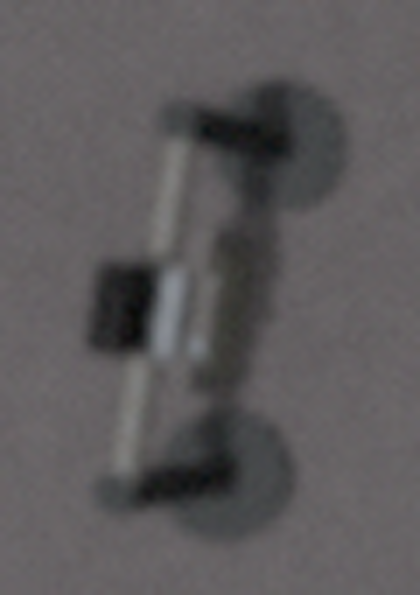

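View pics/s2.png

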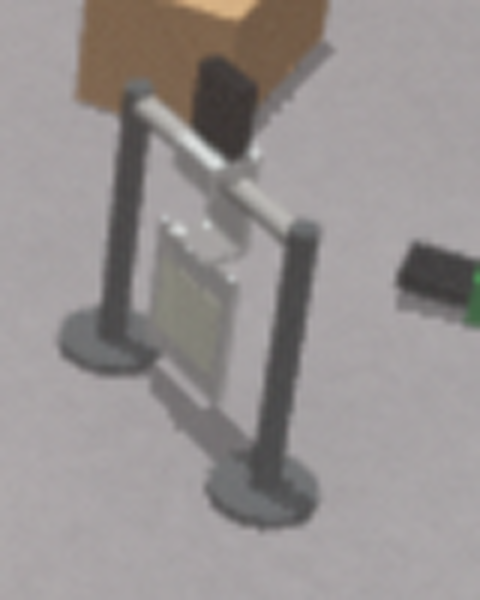

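View pics/t3.png

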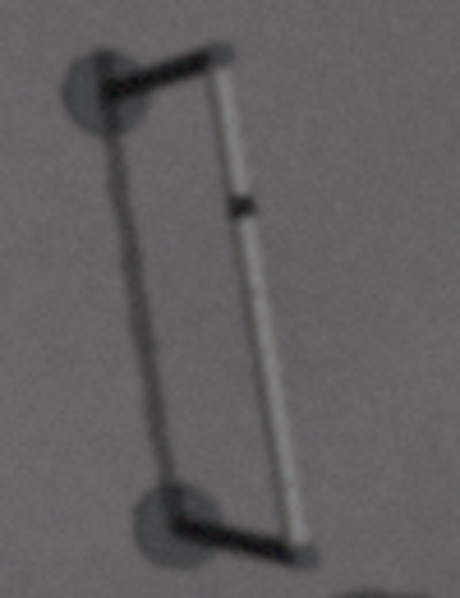

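View pics/s3.png

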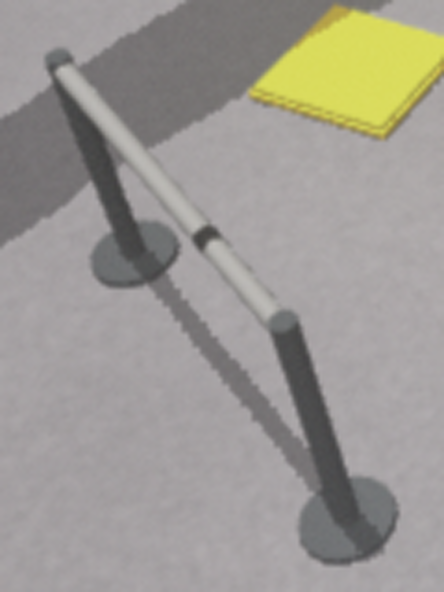

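Run:
```python
from h import *
T=snap('top');S=snap('scene')
t1=lambda u,v:(260+u/4,150+v/4)
s1=lambda u,v:(200+u/3.3,250+v/3.3)
t2=lambda u,v:(180+u/7,215+v/7); s2=lambda u,v:(370+u/6,160+v/6)
t3=lambda u,v:(460+u/4.6,190+v/4.6); s3=lambda u,v:(80+u/3.7,250+v/3.7)
a=onz(T,*t1(64,226),0);b=onz(T,*t1(693,239),0);print('foot',a,b)
c=onz(T,*t1(64,191),.011);d=onz(T,*t1(695,200),.011);print('crest',c,d)
print('foot scene', onz(S,*s1(632,100),.011),onz(S,*s1(122,363),.0))
e=tri(T,t1(60,97),S,s1(706,112));f=tri(T,t1(710,112),S,s1(165,392));print('walltop',e,f)
for n,p,q in(('standfar',t2(180,115),s2(303,230)),('standnear',t2(118,490),s2(137,88)),('railfar',t3(222,53),s3(287,322)),('railnear',t3(305,553),s3(59,57)),('mark',t3(242,206),s3(206,239)),('tab',t2(121,307),s2(224,105))):
    print(n,tri(T,p,S,q))
for nm,(fa,ne) in dict().items(): pass
```

```text
foot [0.60298082 0.21279349 0.        ] [ 0.60062901 -0.22024079  0.        ]
crest [0.62559433 0.21203855 0.011     ] [ 0.62602943 -0.21884357  0.011     ]
foot scene [0.61404905 0.20721097 0.011     ] [ 0.60718636 -0.21726745  0.        ]
walltop (array([0.68249144, 0.21174771, 0.05104661]), np.float64(0.0008996081240706717)) (array([ 0.67866399, -0.21850931,  0.05187661]), np.float64(6.11092660398426e-05))
standfar (array([0.52244149, 0.36570084, 0.14548908]), np.float64(0.0036574984081195866))
standnear (array([0.39357486, 0.38311647, 0.14590781]), np.float64(0.004024258255007676))
railfar (array([ 0.60306837, -0.3553753 ,  0.16532656]), np.float64(0.00486387158239639))
railnear (array([ 0.34704219, -0.39601672,  0.16680043]), np.float64(0.0030381168243896308))
mark (array([ 0.52373203, -0.36906889,  0.16001727]), np.float64(0.0013882317369484653))
tab (array([0.45592032, 0.37664989, 0.17066261]), np.float64(0.003702325712622384))
```

```bash
cat >> h.py <<'E'
from scipy.spatial.transform import Rotation as Ro
def st():
    s=manip.sense();print('t',round(s['t'],2),'p',np.round(s['tcp_pos'],4),'F',np.round(s['wrist_force'],1),'w',round(s['gripper_width'],3),'q',np.round(s['joints'],2));print('R',np.round(s['ee_rot'],3).tolist());return s
def go(p,R=None):
    s=st();A=np.array(s['ee_rot'])
    print('shift units',np.round(A.T@(np.array(p)-s['tcp_pos'])/.04,3))
    if R is not None: print('rotvec',np.round(Ro.from_matrix(A.T@R).as_rotvec(),3))
def rot(yaw,tilt=0):
    # tool x at yaw in world, z down, tilted so tips go outward (along tool x) by tilt deg
    return (Ro.from_euler('z',yaw,degrees=True)*Ro.from_euler('y',-tilt,degrees=True)).as_matrix()@np.diag([1.,-1,-1])
E
python3 -c "
from h import *
go([.36,-.1345,.231],rot(-.4))"
```

```text
t 0.3 p [ 0.1566 -0.5271  0.231 ] F [ 0.1  0.2 -0.1] w 1.001 q [-1.28  0.09  0.18  1.66 -0.    1.57]
R [[0.959, 0.285, -0.0], [0.285, -0.959, 0.0], [-0.0, -0.001, -1.0]]
shift units [ 7.670e+00 -7.962e+00  5.000e-03]
rotvec [-0.     0.     0.296]
```

Call:
arm_command(
  targets=[
    [[0, 0, 0, 0, 0, 0.148], [0, 0, 0, 0, 0, 0.148]],
  ],
  hand=0.5,
)

```text
t: 0.5
tcp_pos: [0.1566, -0.5271, 0.2309]
ee_rot: [[1.0, -0.014, -0.0], [-0.014, -1.0, 0.001], [-0.0, -0.001, -1.0]]
wrist_force: [0.1, -0.3, -0.2]
gripper_width: 0.686
```

```bash
python3 -c "
from h import *
go([.37,-.136,.231],rot(-.4))"
```

```text
t 0.5 p [ 0.1566 -0.5271  0.2309] F [ 0.1 -0.3 -0.2] w 0.686 q [-1.28  0.09  0.18  1.66  0.    1.87]
R [[1.0, -0.014, -0.0], [-0.014, -1.0, 0.001], [-0.0, -0.001, -1.0]]
shift units [ 5.20e+00 -9.85e+00  3.00e-03]
rotvec [-0.001  0.    -0.007]
```

Call:
arm_command(
  targets=[
    [[0.52, -0.98, 0, 0, 0, 0], [0.52, -0.98, 0, 0, 0, 0], [0.52, -0.98, 0, 0, 0, 0], [0.52, -0.98, 0, 0, 0, 0], [0.52, -0.98, 0, 0, 0, 0], [0.52, -0.98, 0, 0, 0, 0], [0.52, -0.98, 0, 0, 0, 0], [0.52, -0.98, 0, 0, 0, 0], [0.52, -0.98, 0, 0, 0, 0], [0.52, -0.98, 0, 0, 0, 0]],
  ],
)

```text
t: 1.5
tcp_pos: [0.3766, -0.1291, 0.2294]
ee_rot: [[1.0, -0.03, 0.002], [-0.03, -1.0, 0.001], [0.002, -0.002, -1.0]]
wrist_force: [1.4, -1.1, -0.0]
gripper_width: 0.502
```

```bash
python3 -c "
from h import *
snap('top','t_a.png')
go([.37,-.136,.03],rot(-.4))"
```

```text
t 1.55 p [ 0.3791 -0.1242  0.2292] F [ 0.9  2.8 -0.3] w 0.5 q [-0.32 -0.27 -0.16  1.68  0.    2.85]
R [[1.0, -0.025, 0.003], [-0.025, -1.0, 0.004], [0.003, -0.004, -1.0]]
shift units [-0.232  0.32   4.979]
rotvec [-0.004 -0.003 -0.018]
```

Call:
arm_command(
  targets=[
    [[-0.1, 0.15, 0.95, 0, 0, -0.01], [-0.1, 0.1, 0.95, 0, 0, -0.01], [0, 0, 0.95, 0, 0, 0], [0, 0, 0.95, 0, 0, 0], [0, 0, 0.8, 0, 0, 0], [0, 0, 0.3, 0, 0, 0]],
  ],
)

```text
t: 2.15
tcp_pos: [0.3745, -0.1298, 0.029]
ee_rot: [[1.0, 0.007, 0.009], [0.007, -1.0, 0.002], [0.009, -0.002, -1.0]]
wrist_force: [0.4, -0.7, 0.5]
gripper_width: 0.495
```

```bash
python3 -c "
from h import *
snap('scene','s_a.png')
go([.37,-.136,.0],rot(-.4))"
```

```text
t 2.2 p [ 0.3743 -0.1297  0.0284] F [-0.5 -0.1 -2.3] w 0.5 q [-0.34 -0.28 -0.55  1.29  0.    2.8 ]
R [[1.0, 0.007, 0.008], [0.007, -1.0, 0.002], [0.008, -0.002, -1.0]]
shift units [-0.114  0.157  0.709]
rotvec [-0.002 -0.008  0.014]
```

View pics/s_a.png

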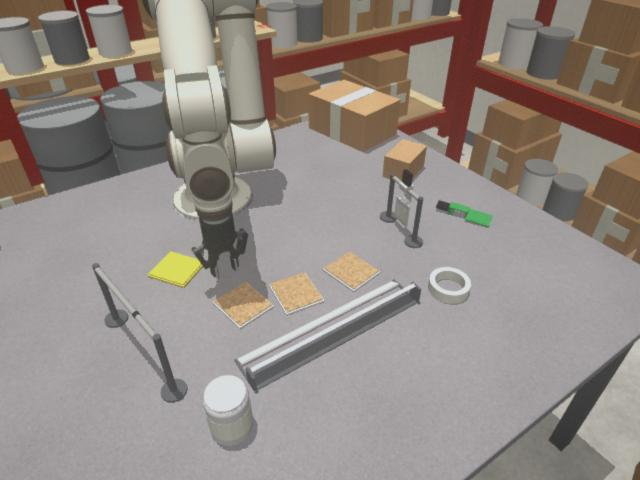

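Call:
arm_command(
  targets=[
    [[-0.05, 0.15, 0.4, 0, -0.008, 0.014], [0, 0, 0.2, 0, 0, 0]],
  ],
)

```text
t: 2.4
tcp_pos: [0.3738, -0.1363, 0.0064]
ee_rot: [[1.0, -0.007, 0.003], [-0.007, -1.0, 0.001], [0.003, -0.001, -1.0]]
wrist_force: [-0.1, 0.2, 0.3]
gripper_width: 0.496
```

Call:
arm_command(
  targets=[
    [[0, 0, 0.08, 0, 0, 0], [0, 0, 0, 0, 0, 0]],
  ],
)

```text
t: 2.6
tcp_pos: [0.3748, -0.1366, 0.0046]
ee_rot: [[1.0, -0.007, 0.005], [-0.007, -1.0, 0.001], [0.005, -0.001, -1.0]]
wrist_force: [0.6, 0.3, 0.3]
gripper_width: 0.496
```

Call:
arm_command(
  targets=[
    [[0, 0, 0.08, 0, 0, 0], [0, 0, 0.05, 0, 0, 0], [0, 0, 0, 0, 0, 0]],
  ],
)

```text
t: 2.9
tcp_pos: [0.3764, -0.1368, 0.0015]
ee_rot: [[1.0, -0.007, 0.008], [-0.007, -1.0, -0.0], [0.008, 0.0, -1.0]]
wrist_force: [0.4, -0.1, 0.3]
gripper_width: 0.501
```

Call:
arm_command(
  targets=[
    [[0, 0, 0.08, 0, 0, 0], [0, 0, 0, 0, 0, 0]],
  ],
)

```text
t: 3.1
tcp_pos: [0.3768, -0.1369, -0.0015]
ee_rot: [[1.0, -0.007, 0.009], [-0.007, -1.0, -0.001], [0.009, 0.001, -1.0]]
wrist_force: [-0.2, 0.8, 0.1]
gripper_width: 0.504
```

Call:
arm_command(
  targets=[
    [[0.35, 0, 0, 0, -0.009, -0.003], [0.35, 0, 0, 0, 0, 0], [0.35, 0, 0, 0, 0, 0], [0.35, 0, 0, 0, 0, 0], [0.35, 0, 0, 0, 0, 0], [0.35, 0, 0, 0, 0, 0]],
  ],
)

```text
t: 3.7
tcp_pos: [0.4598, -0.1368, -0.0018]
ee_rot: [[1.0, -0.004, -0.006], [-0.004, -1.0, 0.0], [-0.006, -0.0, -1.0]]
wrist_force: [-9.5, 0.0, 10.2]
gripper_width: 0.501
```

```bash
python3 -c "
from h import *
snap('scene','s_a.png')
go([.59,-.136,-0.001],rot(-.4))"
```

```text
t 3.75 p [ 0.4618 -0.1368 -0.0017] F [-1.2  0.8 -0.1] w 0.5 q [-0.29 -0.03 -0.4   1.21 -0.    2.86]
R [[1.0, -0.004, -0.004], [-0.004, -1.0, -0.0], [-0.004, 0.0, -1.0]]
shift units [ 3.205 -0.033 -0.03 ]
rotvec [0.    0.004 0.003]
```

View pics/s_a.png

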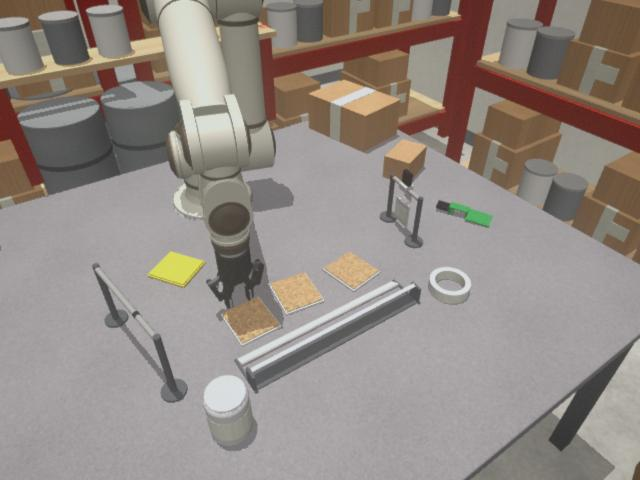

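Call:
arm_command(
  targets=[
    [[0.3, 0, -0.02, 0, 0, 0], [0.3, 0, 0, 0, 0, 0], [0.3, 0, 0, 0, 0, 0], [0.3, 0, 0, 0, 0, 0], [0.3, 0, 0, 0, 0, 0], [0.3, 0, 0, 0, 0, 0]],
  ],
)

```text
t: 4.35
tcp_pos: [0.535, -0.137, -0.0018]
ee_rot: [[1.0, -0.005, -0.01], [-0.005, -1.0, 0.0], [-0.01, -0.0, -1.0]]
wrist_force: [-12.7, -0.4, 12.0]
gripper_width: 0.5
```

Call:
arm_command(
  targets=[
    [[0.3, 0, 0, 0, 0, 0], [0.3, 0, 0, 0, 0, 0], [0.3, 0, 0, 0, 0, 0]],
  ],
)

```text
t: 4.65
tcp_pos: [0.5702, -0.1373, -0.0018]
ee_rot: [[1.0, -0.005, -0.018], [-0.005, -1.0, -0.0], [-0.018, 0.0, -1.0]]
wrist_force: [-9.9, -0.3, 9.0]
gripper_width: 0.503
```

```bash
python3 -c "
from h import *
s=snap('scene','s_a.png')
i=s['img'][180:400,150:450];cv2.imwrite('pics/s_b.png',cv2.resize(i,None,fx=2.6,fy=2.6)[:,:,::-1])
go([.594,-.136,0.001],rot(-.4))"
```

```text
t 4.7 p [ 0.5721 -0.1373 -0.0017] F [-2.4 -0.2  1.8] w 0.498 q [-0.23  0.23 -0.12  1.24 -0.    2.91]
R [[1.0, -0.005, -0.016], [-0.005, -1.0, -0.0], [-0.016, 0.0, -1.0]]
shift units [ 0.546 -0.035 -0.077]
rotvec [0.    0.016 0.002]
```

View pics/s_b.png

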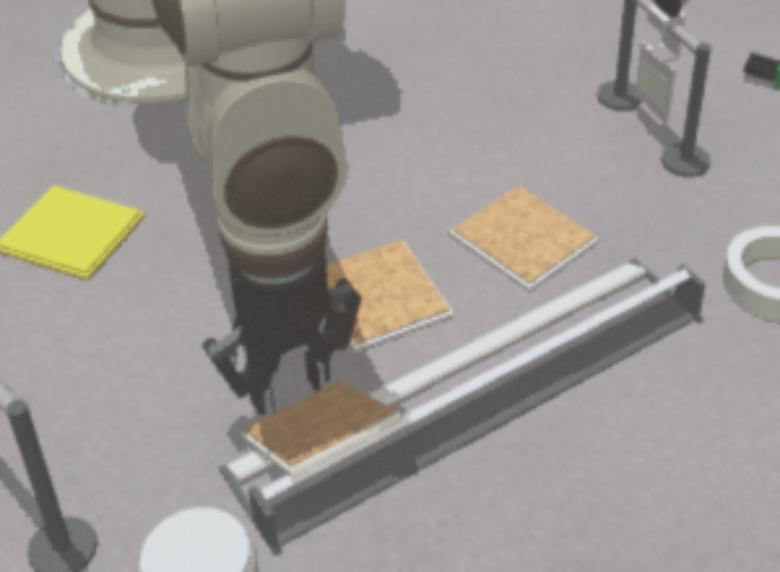

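Call:
arm_command(
  targets=[
    [[0.25, 0, -0.03, 0, 0.012, 0], [0.2, 0, -0.05, 0, 0, 0], [0.2, 0, -0.12, 0, 0, 0], [0.2, 0, -0.12, 0, 0, 0]],
  ],
)

```text
t: 5.1
tcp_pos: [0.6079, -0.1372, 0.0096]
ee_rot: [[1.0, -0.005, -0.007], [-0.005, -1.0, 0.0], [-0.007, -0.0, -1.0]]
wrist_force: [-1.6, 0.6, -1.4]
gripper_width: 0.497
```

```bash
python3 -c "
from h import *
s=snap('scene','s_a.png')
i=s['img'][180:400,150:450];cv2.imwrite('pics/s_b.png',cv2.resize(i,None,fx=2.6,fy=2.6)[:,:,::-1])
go([.624,-.136,0.012],rot(-.4))"
```

```text
t 5.15 p [ 0.6095 -0.1373  0.0106] F [0.6 0.6 0.8] w 0.505 q [-0.22  0.29 -0.01  1.27 -0.    2.93]
R [[1.0, -0.005, -0.005], [-0.005, -1.0, 0.0], [-0.005, 0.0, -1.0]]
shift units [ 0.362 -0.033 -0.037]
rotvec [0.    0.005 0.002]
```

View pics/s_b.png

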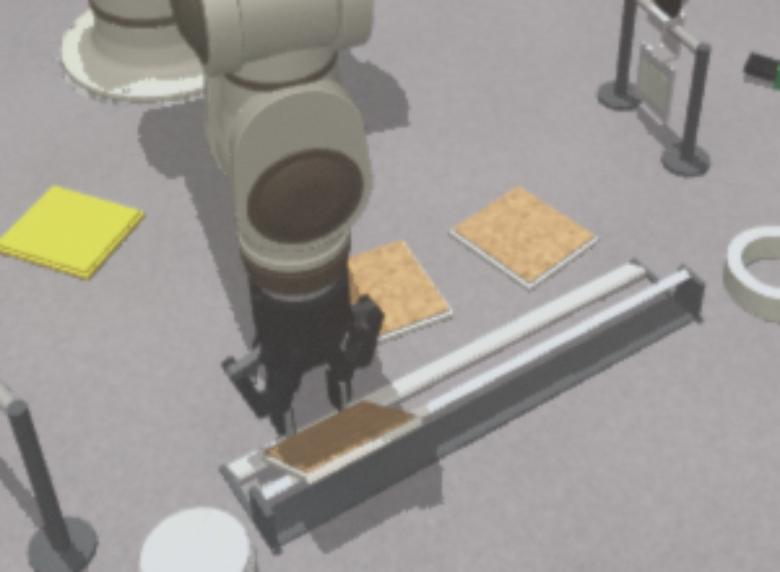

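Call:
arm_command(
  targets=[
    [[-0.1, 0, 0.06, 0, 0, 0], [0, 0, 0.08, 0, 0, 0], [0, 0, 0, 0, 0, 0]],
  ],
)

```text
t: 5.45
tcp_pos: [0.6066, -0.1372, 0.0048]
ee_rot: [[1.0, -0.005, -0.003], [-0.005, -1.0, -0.0], [-0.003, 0.0, -1.0]]
wrist_force: [-0.2, 0.1, 0.3]
gripper_width: 0.499
```

Call:
arm_command(
  targets=[
    [[0.15, 0, -0.04, 0, 0, 0], [0.15, 0, -0.08, 0, 0, 0], [0.1, 0, -0.06, 0, 0, 0]],
  ],
)

```text
t: 5.75
tcp_pos: [0.6227, -0.1372, 0.0121]
ee_rot: [[1.0, -0.005, -0.003], [-0.005, -1.0, 0.0], [-0.003, -0.0, -1.0]]
wrist_force: [-0.2, 0.9, 0.1]
gripper_width: 0.5
```

```bash
python3 -c "
from h import *
s=snap('scene','s_a.png')
i=s['img'][180:400,150:450];cv2.imwrite('pics/s_b.png',cv2.resize(i,None,fx=2.6,fy=2.6)[:,:,::-1])
go([.624,-.136,0.012],rot(-.4))"
```

```text
t 5.8 p [ 0.6234 -0.1373  0.0125] F [-1.1 -0.3  0.3] w 0.494 q [-0.22  0.32  0.03  1.28 -0.    2.93]
R [[1.0, -0.005, -0.003], [-0.005, -1.0, -0.0], [-0.003, 0.0, -1.0]]
shift units [ 0.016 -0.033  0.013]
rotvec [0.    0.003 0.002]
```

View pics/s_b.png

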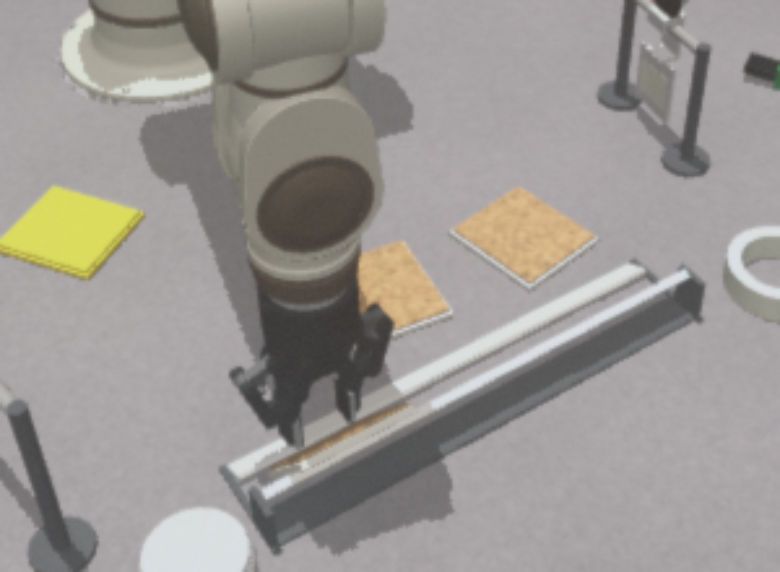

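Call:
arm_command(
  targets=[
    [[-0.5, 0, -0.2, 0, 0, -0.15], [-0.5, 0, -0.8, 0, 0, -0.15], [0, 0, -0.9, 0, 0, -0.15], [0, 0, -0.9, 0, 0, -0.15], [0, 0, -0.9, 0, 0, -0.15], [0, 0, -0.5, 0, 0, -0.15], [0, 0, 0, 0, 0, -0.15], [0, 0, 0, 0, 0, -0.15], [0, 0, 0, 0, 0, -0.15], [0, 0, 0, 0, 0, -0.15], [0, 0, 0, 0, 0, -0.07]],
  ],
  hand=0.25,
)

```text
t: 6.9
tcp_pos: [0.5857, -0.1401, 0.1905]
ee_rot: [[-0.006, 1.0, 0.004], [1.0, 0.006, -0.001], [-0.001, 0.004, -1.0]]
wrist_force: [-0.1, 0.5, 0.3]
gripper_width: 0.751
```

```bash
cat >> h.py <<'E'
def view(fn='v.png'):
    s=snap('scene');t=snap('top')
    i=cv2.resize(s['img'][180:400,150:450],None,fx=2.6,fy=2.6);cv2.imwrite('pics/s_'+fn,i[:,:,::-1])
    i=cv2.resize(t['img'][150:300,260:460],None,fx=4,fy=4);cv2.imwrite('pics/t_'+fn,i[:,:,::-1])
    return s,t
E
python3 -c "
from h import *
view('1.png')
go([.690,-.136,0.15],rot(-90.4))
go([.690,-.136,0.15],rot(89.6))"
```

```text
t 7.0 p [ 0.5856 -0.1401  0.1904] F [-0.5  0.3  0.6] w 0.749 q [-0.23  0.2   0.22  1.59 -0.    1.33]
R [[-0.001, 1.0, 0.004], [1.0, 0.001, -0.001], [-0.001, 0.004, -1.0]]
shift units [0.102 2.605 1.02 ]
rotvec [-2.000e-03  6.000e-03 -3.133e+00]
t 7.0 p [ 0.5856 -0.1401  0.1904] F [-0.5  0.3  0.6] w 0.749 q [-0.23  0.2   0.22  1.59 -0.    1.33]
R [[-0.001, 1.0, 0.004], [1.0, 0.001, -0.001], [-0.001, 0.004, -1.0]]
shift units [0.102 2.605 1.02 ]
rotvec [0.004 0.001 0.008]
```

View pics/s_1.png

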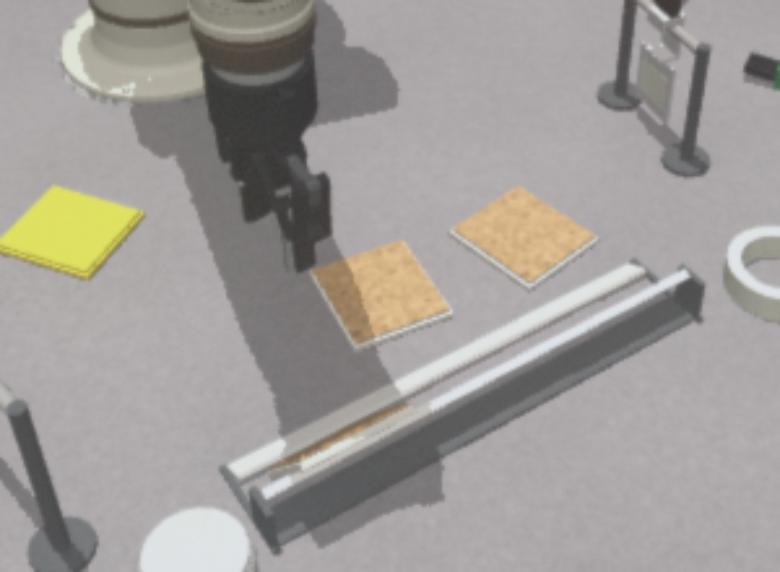

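View pics/t_1.png

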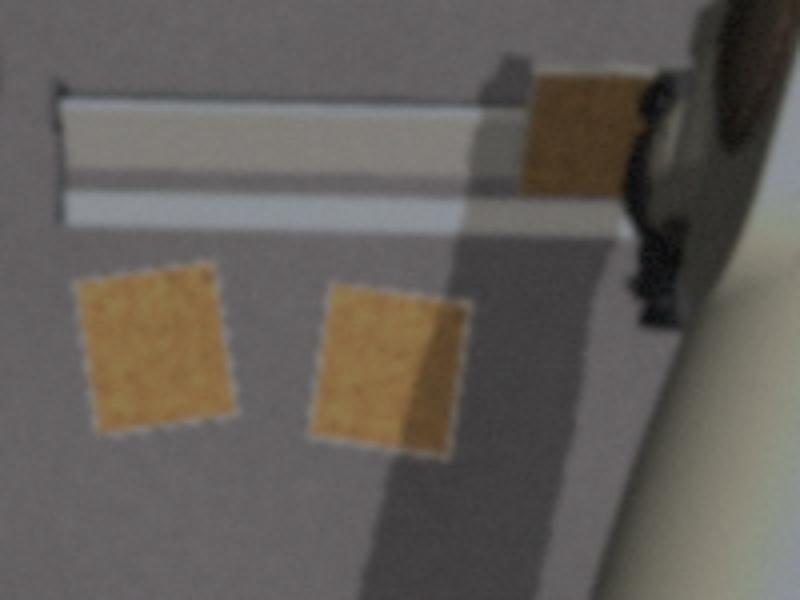

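```bash
python3 -c "
from h import *
s,t=view('1.png')
print(onz(t,260+540/4,150+66/4,.09),onz(t,260+525/4,150+195/4,.01))
i=cv2.resize(s['img'][330:380,240:320],None,fx=10,fy=10,interpolation=cv2.INTER_CUBIC);cv2.imwrite('pics/z.png',i[:,:,::-1])
for x in(.70,.71):print(proj(s,[x,-.087,.09]),proj(s,[x,-.187,.09]))
"
```

```text
[ 0.69905668 -0.09993146  0.09      ] [ 0.62783216 -0.10288964  0.01      ]
[311.80224149 333.65504405] [268.12120849 356.63293327]
[314.57131585 336.90774438] [270.71560053 360.20731897]
```

View pics/z.png

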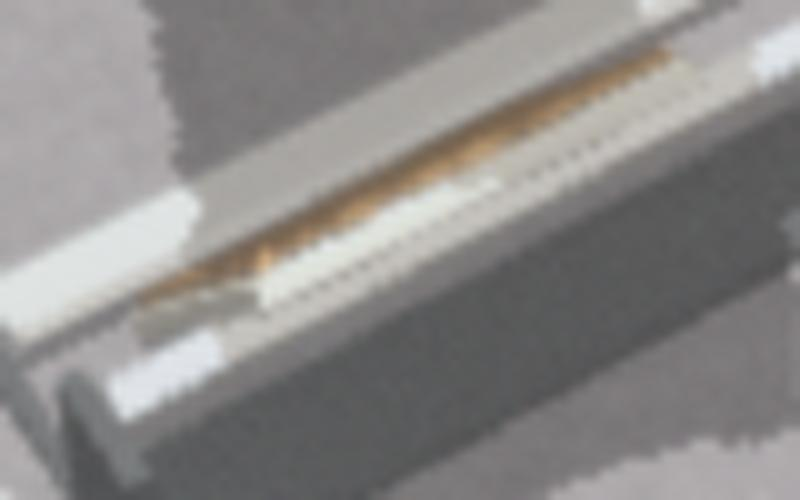

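```bash
python3 -c "
from h import *
s,t=view('1.png')
print(tri(t,(260+530/4,150+67/4),s,(310,336.5)))
for z in(.05,.06,.07,.08,.09): print(z,onz(s,310,336.5,z),onz(s,254,363,z),onz(s,254,360,z), onz(t,260+530/4,150+67/4,z))
i=cv2.resize(t['img'][160:215,380:440],None,fx=12,fy=12,interpolation=cv2.INTER_CUBIC);cv2.imwrite('pics/z.png',i[:,:,::-1])
"
```

```text
(array([ 0.70008416, -0.09307667,  0.08541963]), np.float64(0.0027480684060765762))
0.05 [ 0.67612308 -0.07618713  0.05      ] [ 0.66962552 -0.2050086   0.05      ] [ 0.66321178 -0.20159118  0.05      ] [ 0.70729504 -0.09961001  0.05      ]
0.06 [ 0.6831001  -0.08063073  0.06      ] [ 0.67668503 -0.2078169   0.06      ] [ 0.67035271 -0.20444286  0.06      ] [ 0.70504909 -0.09809157  0.06      ]
0.07 [ 0.69007713 -0.08507432  0.07      ] [ 0.68374454 -0.2106252   0.07      ] [ 0.67749363 -0.20729454  0.07      ] [ 0.70280314 -0.09657313  0.07      ]
0.08 [ 0.69705416 -0.08951791  0.08      ] [ 0.69080405 -0.2134335   0.08      ] [ 0.68463456 -0.21014623  0.08      ] [ 0.70055718 -0.09505469  0.08      ]
0.09 [ 0.70403118 -0.09396151  0.09      ] [ 0.69786355 -0.2162418   0.09      ] [ 0.69177548 -0.21299791  0.09      ] [ 0.69831123 -0.09353624  0.09      ]
```

View pics/z.png

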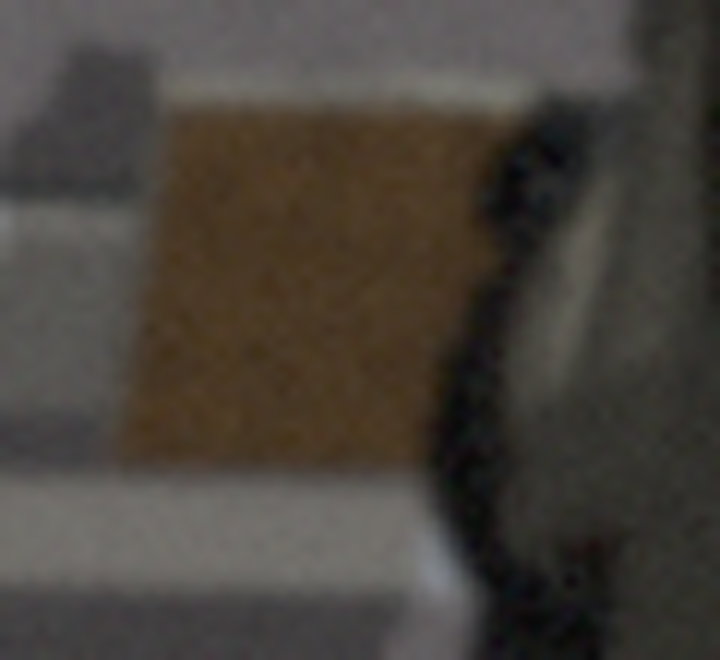

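Call:
arm_command(
  targets=[
    [[-0.05, 0.8, 0.2, 0.15, 0, 0], [-0.05, 0.8, 0.2, 0.15, 0, 0], [0, 0.8, 0, 0.15, 0, 0], [0, 0.5, 0, 0.15, 0, 0]],
  ],
)

```text
t: 7.6
tcp_pos: [0.6516, -0.1448, 0.1837]
ee_rot: [[0.007, 0.954, -0.3], [1.0, -0.006, 0.003], [0.001, -0.3, -0.954]]
wrist_force: [1.1, -0.1, 1.2]
gripper_width: 0.749
```

```bash
python3 -c "
from h import *
go([.690,-.142,0.15],rot(89.6))
def tilt(a): return Ro.from_euler('y',a,degrees=True).as_matrix()@rot(89.6)
go([.715,-.142,0.1],tilt(35))"
```

```text
t 7.6 p [ 0.6516 -0.1448  0.1837] F [ 1.1 -0.1  1.2] w 0.749 q [-0.2   0.76  0.95  2.05 -0.06  1.39]
R [[0.007, 0.954, -0.3], [1.0, -0.006, 0.003], [0.001, -0.3, -0.954]]
shift units [0.075 1.169 0.517]
rotvec [-0.305 -0.001  0.   ]
t 7.6 p [ 0.6516 -0.1448  0.1837] F [ 1.1 -0.1  1.2] w 0.749 q [-0.2   0.76  0.95  2.05 -0.06  1.39]
R [[0.007, 0.954, -0.3], [1.0, -0.006, 0.003], [0.001, -0.3, -0.954]]
shift units [0.078 2.141 1.521]
rotvec [ 0.306 -0.005  0.001]
```

```bash
cat > kin.py <<'E'
import numpy as np
from scipy.optimize import least_squares
# q2,q3,q4, r, z
D=[(.087,.176,1.66,np.hypot(.1566,.527),.2310),(-.27,-.16,1.68,np.hypot(.3791,.1242),.2292),(-.28,-.55,1.29,np.hypot(.3743,.1297),.0284),(-.03,-.40,1.21,np.hypot(.4618,.1368),-.0017),(.23,-.12,1.24,np.hypot(.5721,.1373),-.0017),(.29,-.01,1.27,np.hypot(.6095,.1373),.0106),(.32,.03,1.28,np.hypot(.6234,.1373),.0125),(.2,.22,1.59,np.hypot(.5856,.1401),.1904),(.76,.95,2.05,np.hypot(.6516,.1448),.1837)]
def fk(P,q):
    a,h,L1,L2,L3=P;q2,q3,q4=q
    f=q2-q3;p=f+q4
    return np.array([a+L1*np.sin(q2)+L2*np.cos(f)+L3*np.cos(p),h+L1*np.cos(q2)-L2*np.sin(f)-L3*np.sin(p)])
P=least_squares(lambda P:np.concatenate([fk(P,d[:3])-d[3:] for d in D]),[0,.3,.4,.4,.25]).x
if __name__=='__main__':
    print(P,[np.round(fk(P,d[:3])-d[3:],4) for d in D])
def ik(r,z,p):
    best=None
    for s in ([.3,0],[1.,.8],[-.2,-.5]):
        o=least_squares(lambda x:fk(P,[x[0],x[1],p-x[0]+x[1]])-[r,z],s,bounds=([-.85,-1.15],[1.81,1.24]))
        q4=p-o.x[0]+o.x[1]
        if best is None or o.cost<best[0]: best=(o.cost,o.x[0],o.x[1],q4)
    return best
if __name__=='__main__':
    for t in (0,10,20,30,37):
        for r,z in((.71,.06),(.72,.08),(.70,.06),(.67,.10),(.65,.2)):
            b=ik(r,z,np.radians(90+t)); print(t,r,z,'err',round((2*b[0])**.5,4),np.round(b[1:],2))
E
python3 kin.py
```

```text
[0.00468144 0.25457818 0.4308177  0.51892574 0.50002792] [array([ 0.0091, -0.0011]), array([ 0.007 , -0.0025]), array([-0.005 ,  0.0018]), array([-0.0107, -0.0008]), array([-0.0076, -0.0021]), array([-0.0008,  0.0034]), array([-0.0005,  0.0026]), array([ 0.0074, -0.0032]), array([0.001 , 0.0019])]
0 0.71 0.06 err 0.0 [0.46 0.31 1.42]
0 0.72 0.08 err 0.0 [0.48 0.37 1.46]
0 0.7 0.06 err 0.0 [0.44 0.28 1.41]
0 0.67 0.1 err 0.0 [0.35 0.24 1.46]
0 0.65 0.2 err 0.0 [0.3  0.37 1.64]
10 0.71 0.06 err 0.0 [0.69 0.62 1.68]
10 0.72 0.08 err 0.0 [0.72 0.7  1.73]
10 0.7 0.06 err 0.0 [0.66 0.58 1.66]
10 0.67 0.1 err 0.0 [0.57 0.53 1.7 ]
10 0.65 0.2 err 0.0 [0.53 0.66 1.87]
20 0.71 0.06 err 0.0 [0.98 1.05 1.99]
20 0.72 0.08 err 0.0 [1.05 1.21 2.08]
20 0.7 0.06 err 0.0 [0.94 0.98 1.96]
20 0.67 0.1 err 0.0 [0.83 0.88 1.97]
20 0.65 0.2 err 0.0 [0.81 1.03 2.15]
30 0.71 0.06 err 0.0477 [1.15 1.24 2.19]
30 0.72 0.08 err 0.0624 [1.13 1.24 2.21]
30 0.7 0.06 err 0.038 [1.14 1.24 2.19]
30 0.67 0.1 err 0.0199 [1.09 1.24 2.24]
30 0.65 0.2 err 0.0351 [0.99 1.24 2.34]
37 0.71 0.06 err 0.09 [1.19 1.24 2.27]
37 0.72 0.08 err 0.1039 [1.17 1.24 2.28]
37 0.7 0.06 err 0.0802 [1.19 1.24 2.27]
37 0.67 0.1 err 0.0599 [1.14 1.24 2.31]
37 0.65 0.2 err 0.0702 [1.04 1.24 2.42]
```

Call:
arm_command(
  targets=[
    [[0.03, 0.5, 0.2, 0, 0, 0], [0, 0.5, 0.2, 0, 0, 0], [0, 0.3, 0.1, 0, 0, 0], [0, 0, 0, 0, 0, 0]],
  ],
)

```text
t: 8.0
tcp_pos: [0.6985, -0.1435, 0.1413]
ee_rot: [[0.012, 0.952, -0.307], [1.0, -0.011, 0.004], [0.0, -0.307, -0.952]]
wrist_force: [0.5, -0.8, -1.1]
gripper_width: 0.75
```

```bash
python3 -c "
from h import *
def tilt(a): return Ro.from_euler('y',a,degrees=True).as_matrix()@rot(89.6)
go([.695,-.142,0.07],tilt(17))"
```

```text
t 8.0 p [ 0.6985 -0.1435  0.1413] F [ 0.5 -0.8 -1.1] w 0.75 q [-0.18  0.96  1.19  2.1  -0.05  1.41]
R [[0.012, 0.952, -0.307], [1.0, -0.011, 0.004], [0.0, -0.307, -0.952]]
shift units [0.036 0.465 1.722]
rotvec [-0.016 -0.004 -0.004]
```

Call:
arm_command(
  targets=[
    [[0.03, 0.15, 0.45, 0, 0, 0], [0, 0.15, 0.45, 0, 0, 0], [0, 0.13, 0.4, 0, 0, 0], [0, 0.1, 0.3, 0, 0, 0], [0, 0, 0, 0, 0, 0]],
  ],
)

```text
t: 8.5
tcp_pos: [0.6978, -0.1425, 0.0734]
ee_rot: [[0.016, 0.952, -0.305], [1.0, -0.016, 0.004], [-0.002, -0.305, -0.952]]
wrist_force: [0.6, -0.5, -1.4]
gripper_width: 0.748
```

```bash
python3 -c "
from h import *
view('2.png')
def tilt(a): return Ro.from_euler('y',a,degrees=True).as_matrix()@rot(89.6)
go([.695,-.142,0.07],tilt(17))"
```

```text
t 8.6 p [ 0.6985 -0.1427  0.0756] F [-0.   0.   0.5] w 0.75 q [-0.18  0.88  0.92  1.92 -0.05  1.41]
R [[0.016, 0.953, -0.303], [1.0, -0.016, 0.003], [-0.002, -0.303, -0.953]]
shift units [ 0.016 -0.042  0.16 ]
rotvec [-0.011 -0.003 -0.009]
```

View pics/s_2.png

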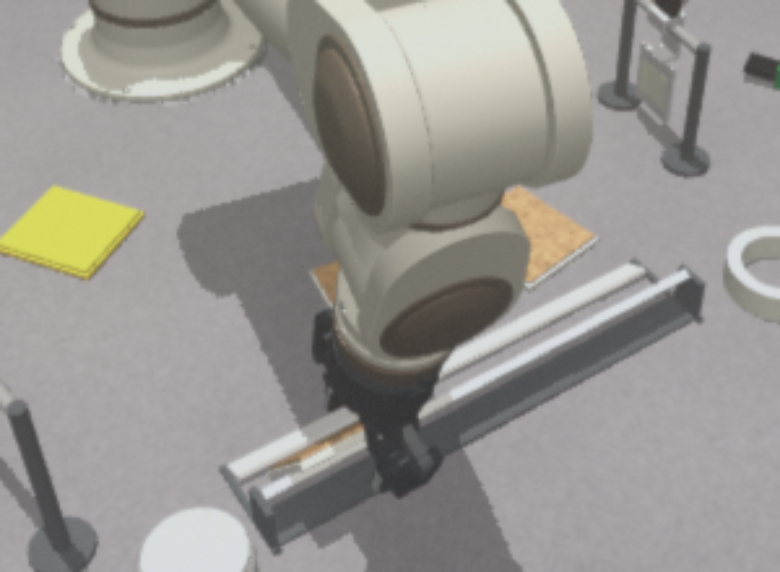

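```bash
python3 -c "
from h import *
s=snap('scene')
print(onz(s,302,366,.06),proj(s,[.728,-.1427,.065]),proj(s,[.70,-.1427,.087]))"
```

```text
[ 0.73553236 -0.13369398  0.06      ] [295.96084076 363.92579257] [288.04458377 347.16316631]
```

Call:
arm_command(
  targets=[
    [[0, -0.22, 0.1, 0, 0, 0], [0, -0.22, 0.1, 0, 0, 0], [0, -0.22, 0.09, 0, 0, 0], [0, -0.22, 0.08, 0, 0, 0], [0, -0.2, 0.07, 0, 0, 0], [0, 0, 0, 0, 0, 0]],
  ],
)

```text
t: 9.25
tcp_pos: [0.6535, -0.1425, 0.0798]
ee_rot: [[0.017, 0.957, -0.291], [1.0, -0.018, 0.001], [-0.004, -0.291, -0.957]]
wrist_force: [-0.6, -0.3, -0.5]
gripper_width: 0.747
```

Call:
arm_command(
  targets=[
    [[0, 0, 0, 0, 0, 0], [0, 0, 0, 0, 0, 0], [0, 0, 0, 0, 0, 0], [0, 0, 0, 0, 0, 0], [0, 0, 0, 0, 0, 0]],
  ],
  hand=1,
)

```text
t: 9.75
tcp_pos: [0.6553, -0.1427, 0.082]
ee_rot: [[0.017, 0.958, -0.287], [1.0, -0.018, 0.0], [-0.005, -0.287, -0.958]]
wrist_force: [-0.4, -0.5, 1.3]
gripper_width: 0.106
```

```bash
python3 -c "
from h import *
view('3.png')
st()"
```

```text
t 9.85 p [ 0.6553 -0.1427  0.082 ] F [-0.   0.4  2. ] w 0.102 q [-0.19  0.7   0.66  1.81 -0.05  1.41]
R [[0.017, 0.958, -0.287], [1.0, -0.018, 0.0], [-0.005, -0.287, -0.958]]
```

View pics/s_3.png

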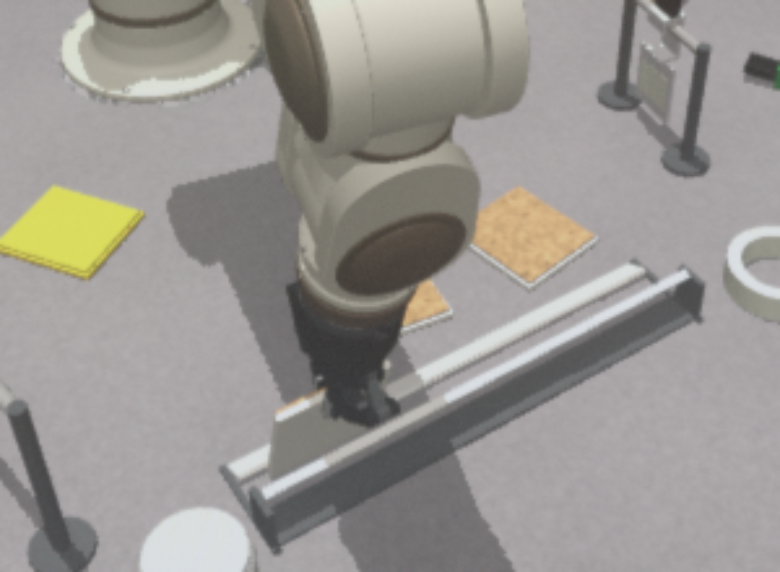

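Run:
```python
from kin import *
for t in(30,45,55,60):
  for r,z in((.544,.057),(.46,.15),(.54,.15)): b=ik(r,z,np.radians(90-t));print(t,r,z,round((2*b[0])**.5,4),np.round(b[1:],2))
```

```text
30 0.544 0.057 0.0 [-0.51 -0.78  0.77]
30 0.46 0.15 0.0 [-0.81 -0.75  1.11]
30 0.54 0.15 0.0 [-0.57 -0.64  0.98]
45 0.544 0.057 0.0 [-0.82 -1.09  0.51]
45 0.46 0.15 0.0921 [-0.85 -0.93  0.7 ]
45 0.54 0.15 0.0123 [-0.85 -0.92  0.72]
55 0.544 0.057 0.0588 [-0.8  -1.15  0.26]
55 0.46 0.15 0.1357 [-0.85 -1.12  0.34]
55 0.54 0.15 0.0581 [-0.85 -1.07  0.39]
60 0.544 0.057 0.0977 [-0.66 -1.15  0.03]
60 0.46 0.15 0.1505 [-0.85 -1.15  0.22]
60 0.54 0.15 0.0713 [-0.85 -1.15  0.22]
```

Call:
arm_command(
  targets=[
    [[0, -0.15, -0.3, 0, 0, 0], [0, -0.2, -0.6, 0, 0, 0], [0, -0.2, -0.7, 0, 0, 0], [0, -0.2, -0.5, 0, 0, 0], [0, 0, 0, 0, 0, 0]],
  ],
)

```text
t: 10.35
tcp_pos: [0.6502, -0.1417, 0.1718]
ee_rot: [[0.018, 0.957, -0.29], [1.0, -0.018, 0.001], [-0.004, -0.29, -0.957]]
wrist_force: [1.2, -1.0, -3.3]
gripper_width: 0.105
```

```bash
cat >> h.py <<'E'
def tl(a): # pinch orientation, tips tilted inward by a deg
    return Ro.from_euler('y',a,degrees=True).as_matrix()@rot(89.6)
E
python3 - <<'E'
from h import *
go([.54,-.1427,.16],tl(-50))
E
```

```text
t 10.35 p [ 0.6502 -0.1417  0.1718] F [ 1.2 -1.  -3.3] w 0.105 q [-0.19  0.73  0.87  2.   -0.05  1.41]
R [[0.018, 0.957, -0.29], [1.0, -0.018, 0.001], [-0.004, -0.29, -0.957]]
shift units [-0.072 -2.549  1.083]
rotvec [-1.167  0.013 -0.011]
```

Call:
arm_command(
  targets=[
    [[-0.02, -0.45, 0.12, -0.137, 0, 0], [0, -0.45, 0.08, -0.137, 0, 0], [0, -0.45, 0.02, -0.137, 0, 0], [0, -0.45, -0.05, -0.137, 0, 0], [0, -0.43, -0.12, -0.137, 0, 0], [0, -0.4, -0.16, -0.137, 0, 0], [0, -0.35, -0.2, -0.137, 0, 0], [0, 0, 0, 0, 0, 0]],
  ],
)

```text
t: 11.15
tcp_pos: [0.551, -0.1393, 0.1651]
ee_rot: [[0.02, 0.902, 0.432], [1.0, -0.019, -0.005], [0.004, 0.432, -0.902]]
wrist_force: [-0.6, 0.9, -2.7]
gripper_width: 0.105
```

Run:
```python
from h import *
go([.535,-.1427,.085],tl(-38))
```

```text
t 11.15 p [ 0.551  -0.1393  0.1651] F [-0.6  0.9 -2.7] w 0.105 q [-0.31 -0.32 -0.4   1.06  0.13  1.31]
R [[0.02, 0.902, 0.432], [1.0, -0.019, -0.005], [0.004, 0.432, -0.902]]
shift units [-0.101 -1.224  1.633]
rotvec [-0.216  0.008 -0.012]
```

Call:
arm_command(
  targets=[
    [[-0.05, -0.21, 0.27, -0.06, 0, 0], [-0.03, -0.21, 0.27, -0.06, 0, 0], [0, -0.22, 0.26, -0.06, 0, 0], [0, -0.22, 0.25, -0.06, 0, 0], [0, -0.2, 0.2, 0, 0, 0], [0, 0, 0, 0, 0, 0]],
  ],
)

```text
t: 11.75
tcp_pos: [0.5365, -0.1409, 0.0894]
ee_rot: [[0.021, 0.775, 0.632], [1.0, -0.02, -0.009], [0.006, 0.632, -0.775]]
wrist_force: [-0.8, 0.3, -2.4]
gripper_width: 0.101
```

Run:
```python
from h import *
view('4.png')
go([.535,-.1427,.07],tl(-38))
```

```text
t 11.85 p [ 0.5379 -0.1412  0.092 ] F [ 0.4 -0.  -2.4] w 0.107 q [-0.37 -0.54 -0.79  0.67  0.22  1.3 ]
R [[0.021, 0.773, 0.634], [1.0, -0.019, -0.009], [0.005, 0.634, -0.773]]
shift units [-0.041 -0.404  0.381]
rotvec [ 0.023  0.009 -0.012]
```

View pics/s_4.png

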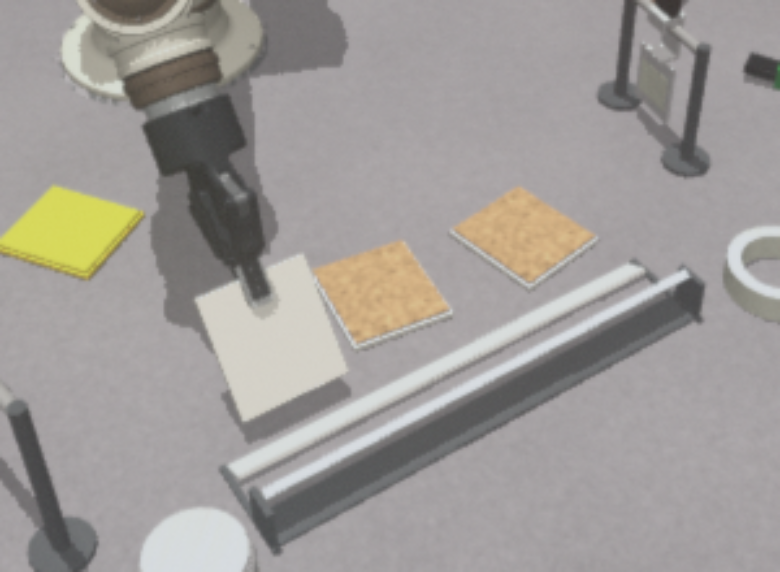

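Call:
arm_command(
  targets=[
    [[-0.03, -0.14, 0.17, -0.05, 0, 0], [0, -0.14, 0.17, -0.05, 0, 0], [0, -0.05, 0.05, 0, 0, 0], [0, 0, 0, 0, 0, 0]],
  ],
)

```text
t: 12.25
tcp_pos: [0.5427, -0.1434, 0.0776]
ee_rot: [[0.02, 0.703, 0.711], [1.0, -0.016, -0.012], [0.003, 0.711, -0.703]]
wrist_force: [0.7, 0.0, -2.1]
gripper_width: 0.103
```

Run:
```python
from h import *
go([.535,-.1427,.065],tl(-45))
```

```text
t 12.25 p [ 0.5427 -0.1434  0.0776] F [ 0.7  0.  -2.1] w 0.103 q [-0.39 -0.6  -0.91  0.5   0.26  1.31]
R [[0.02, 0.703, 0.711], [1.0, -0.016, -0.012], [0.003, 0.711, -0.703]]
shift units [ 0.012 -0.358  0.085]
rotvec [ 0.006  0.012 -0.009]
```

Call:
arm_command(
  targets=[
    [[0, -0.2, 0, -0.04, 0, 0], [0, -0.2, 0, -0.04, 0, 0], [0, -0.1, 0.05, 0, 0, 0], [0, 0, 0, 0, 0, 0]],
  ],
)

```text
t: 12.65
tcp_pos: [0.534, -0.1441, 0.0679]
ee_rot: [[0.019, 0.642, 0.766], [1.0, -0.013, -0.014], [0.0, 0.766, -0.642]]
wrist_force: [-0.4, -0.5, -3.0]
gripper_width: 0.099
```

Call:
arm_command(
  targets=[
    [[0, -0.06, 0.06, 0, 0, 0], [0, -0.06, 0.06, 0, 0, 0], [0, 0, 0, 0, 0, 0]],
  ],
)

```text
t: 12.95
tcp_pos: [0.5366, -0.1446, 0.0636]
ee_rot: [[0.019, 0.642, 0.766], [1.0, -0.011, -0.015], [-0.001, 0.766, -0.642]]
wrist_force: [0.6, 0.6, -2.3]
gripper_width: 0.101
```

Call:
arm_command(
  targets=[
    [[0, -0.1, 0.06, 0, 0, 0], [0, -0.06, 0.04, 0, 0, 0], [0, 0, 0, 0, 0, 0]],
  ],
)

```text
t: 13.25
tcp_pos: [0.5368, -0.1448, 0.0577]
ee_rot: [[0.018, 0.64, 0.768], [1.0, -0.01, -0.015], [-0.002, 0.768, -0.64]]
wrist_force: [-1.0, 0.7, -0.5]
gripper_width: 0.104
```

Contact is starting (Fz from −2.4 to −0.5). Release partly and withdraw along −tool z.

Call:
arm_command(
  targets=[
    [[0, 0, 0, 0, 0, 0], [0, 0, 0, 0, 0, 0], [0, 0, -0.2, 0, 0, 0], [0, 0, -0.4, 0, 0, 0], [0, 0, -0.5, 0, 0, 0], [0, 0, -0.5, 0, 0, 0], [0, 0, -0.5, 0, 0, 0], [0, 0, 0, 0, 0, 0]],
  ],
  hand=0.7,
)

```text
t: 14.05
tcp_pos: [0.4823, -0.1519, 0.1097]
ee_rot: [[0.011, 0.653, 0.757], [1.0, -0.012, -0.004], [0.007, 0.757, -0.653]]
wrist_force: [1.3, 0.2, -0.6]
gripper_width: 0.301
```

Run:
```python
from h import *
view('5.png')
st()
```

```text
t 14.15 p [ 0.4819 -0.1511  0.1074] F [-0.5  1.   0.1] w 0.299 q [-0.51 -0.85 -1.    0.63  0.38  1.23]
R [[0.011, 0.654, 0.756], [1.0, -0.013, -0.003], [0.008, 0.756, -0.654]]
```

View pics/s_5.png

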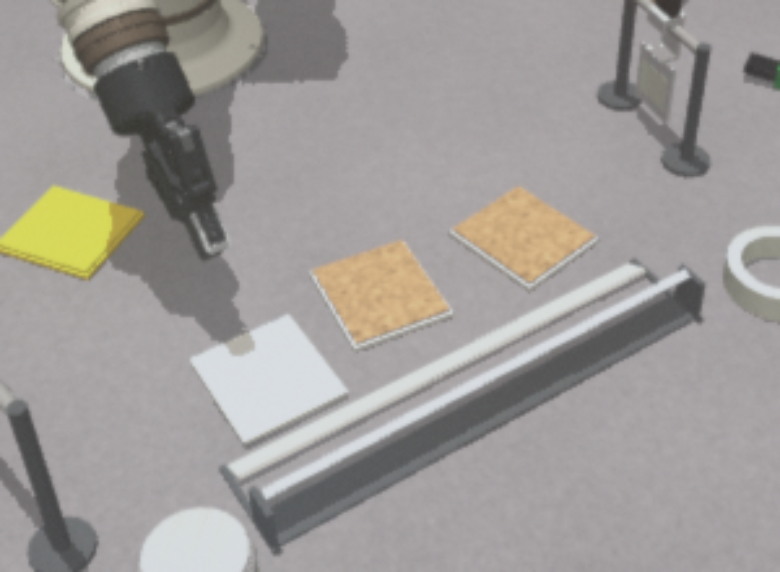

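Call:
arm_command(
  targets=[
    [[0, 0, -0.3, 0.14, 0, 0], [0, 0, -0.3, 0.14, 0, 0], [0, 0, -0.3, 0.14, 0, 0], [0, 0, 0, 0.14, 0, 0], [0, 0, 0, 0.14, 0, 0], [0, 0, 0, 0.14, 0, 0], [0, 0, 0, 0, 0, 0]],
  ],
  hand=0.5,
)

```text
t: 14.85
tcp_pos: [0.4536, -0.1473, 0.1242]
ee_rot: [[0.008, 1.0, -0.02], [1.0, -0.008, 0.006], [0.005, -0.02, -1.0]]
wrist_force: [-0.7, -0.3, -1.2]
gripper_width: 0.501
```

Run:
```python
from h import *
go([.415,-.010,.13],rot(179.6))
```

```text
t 14.85 p [ 0.4536 -0.1473  0.1242] F [-0.7 -0.3 -1.2] w 0.501 q [-0.31 -0.08 -0.2   1.47 -0.    1.27]
R [[0.008, 1.0, -0.02], [1.0, -0.008, 0.006], [0.005, -0.02, -1.0]]
shift units [ 3.424 -0.996 -0.107]
rotvec [-0.012 -0.02  -1.572]
```

Call:
arm_command(
  targets=[
    [[0.88, -0.25, 0, 0, 0, 0], [0.88, -0.25, 0, 0, 0, 0], [0.88, -0.25, 0, 0, 0, 0], [0.8, -0.25, 0, 0, 0, 0], [0, 0, 0.2, 0, 0, -0.15], [0, 0, 0.3, 0, 0, -0.15], [0, 0, 0.3, 0, 0, -0.15], [0, 0, 0.3, 0, 0, -0.15], [0, 0, 0.3, 0, 0, -0.15], [0, 0, 0.3, 0, 0, -0.15], [0, 0, 0.3, 0, 0, -0.15], [0, 0, 0.3, 0, 0, -0.15]],
  ],
)

```text
t: 16.05
tcp_pos: [0.4122, 0.0001, 0.033]
ee_rot: [[-0.93, 0.368, 0.023], [0.368, 0.93, 0.008], [-0.018, 0.016, -1.0]]
wrist_force: [-0.4, -0.7, -0.5]
gripper_width: 0.497
```

Call:
arm_command(
  targets=[
    [[0, 0, 0, 0, 0, -0.15], [0, 0, 0, 0, 0, -0.15], [0, 0, 0, 0, 0, -0.07], [0, 0, 0, 0, 0, 0]],
  ],
)

```text
t: 16.45
tcp_pos: [0.4098, 0.0009, 0.0322]
ee_rot: [[-0.999, -0.0, 0.036], [0.0, 1.0, 0.009], [-0.036, 0.009, -0.999]]
wrist_force: [-0.2, 0.1, 0.7]
gripper_width: 0.503
```

Run:
```python
from h import *
s,t=view('6.png')
for n,s in(('top',t),('scene',s)):
    h=cv2.cvtColor(s['img'],cv2.COLOR_RGB2HSV)
    m=cv2.inRange(h,(8,70,50),(22,255,255))
    c,_=cv2.findContours(m,cv2.RETR_EXTERNAL,cv2.CHAIN_APPROX_NONE)
    for k in c:
        a=cv2.contourArea(k)
        if 500<a<2500:
            w=np.array([onz(s,*p[0],0.010)[:2] for p in k],np.float32)
            r=cv2.minAreaRect(w); 
            if .3<r[0][0]<.8 and abs(r[0][1])<.3: print(n,a,np.round(r[0],4),np.round(r[1],4),round(r[2],1))
go([.42,-.010,-.001],rot(179.6))
```

```text
top 1199.5 [ 0.5066 -0.0105] [0.0931 0.1071] 82.7
top 1200.5 [0.5205 0.1489] [0.1043 0.0934] 9.7
scene 1089.0 [ 0.5109 -0.0097] [0.0925 0.1028] 82.2
scene 942.5 [0.5231 0.1497] [0.1035 0.0935] 9.6
t 16.55 p [0.4099 0.0009 0.0323] F [ 0.9  0.3 -0.7] w 0.5 q [-0.   -0.28 -0.55  1.27  0.01 -0.  ]
R [[-0.999, 0.003, 0.035], [0.004, 1.0, 0.009], [-0.035, 0.009, -0.999]]
shift units [-0.224 -0.279  0.838]
rotvec [0.009 0.035 0.004]
```

View pics/s_6.png

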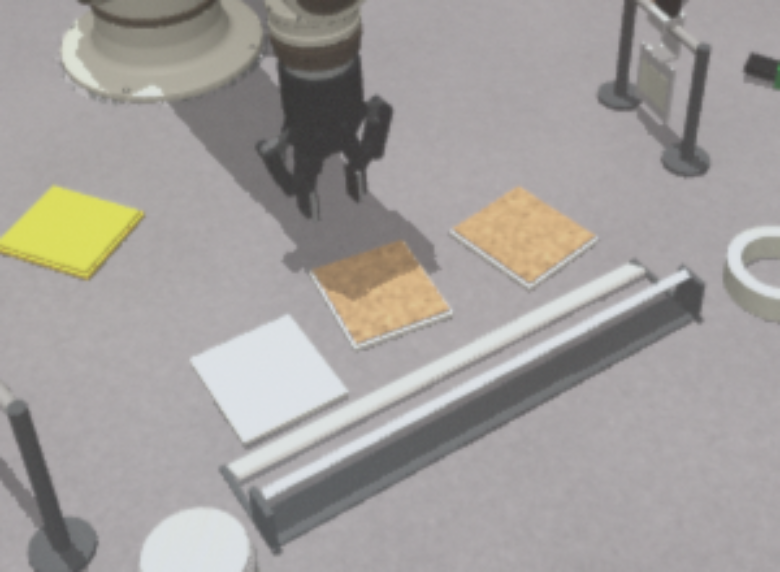

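Call:
arm_command(
  targets=[
    [[-0.1, -0.24, 0.4, 0.008, 0.033, 0], [-0.1, 0, 0.35, 0, 0, 0], [0, 0, 0.06, 0, 0, 0], [0, 0, 0, 0, 0, 0]],
  ],
)

```text
t: 16.95
tcp_pos: [0.4192, -0.0086, 0.0008]
ee_rot: [[-1.0, 0.011, 0.008], [0.011, 1.0, 0.001], [-0.008, 0.001, -1.0]]
wrist_force: [-0.4, -0.1, 0.4]
gripper_width: 0.501
```

Call:
arm_command(
  targets=[
    [[-0.3, 0, 0.0, 0, 0, 0], [-0.3, 0, 0, 0, 0, 0], [-0.3, 0, 0, 0, 0, 0], [-0.3, 0, 0, 0, 0, 0]],
  ],
)

```text
t: 17.35
tcp_pos: [0.4706, -0.009, 0.0033]
ee_rot: [[-1.0, 0.013, 0.011], [0.013, 1.0, 0.001], [-0.011, 0.001, -1.0]]
wrist_force: [-0.0, -0.6, -0.1]
gripper_width: 0.502
```

Run:
```python
from h import *
s,t=view('7.png')
go([.59,-.009,-.001],rot(179.6))
```

```text
t 17.45 p [ 0.4713 -0.009   0.0034] F [ 0.6 -0.2 -0.6] w 0.502 q [-0.02 -0.08 -0.43  1.2   0.   -0.01]
R [[-1.0, 0.013, 0.012], [0.013, 1.0, 0.001], [-0.012, 0.001, -1.0]]
shift units [-2.967  0.038  0.146]
rotvec [ 0.001  0.012 -0.006]
```

View pics/s_7.png

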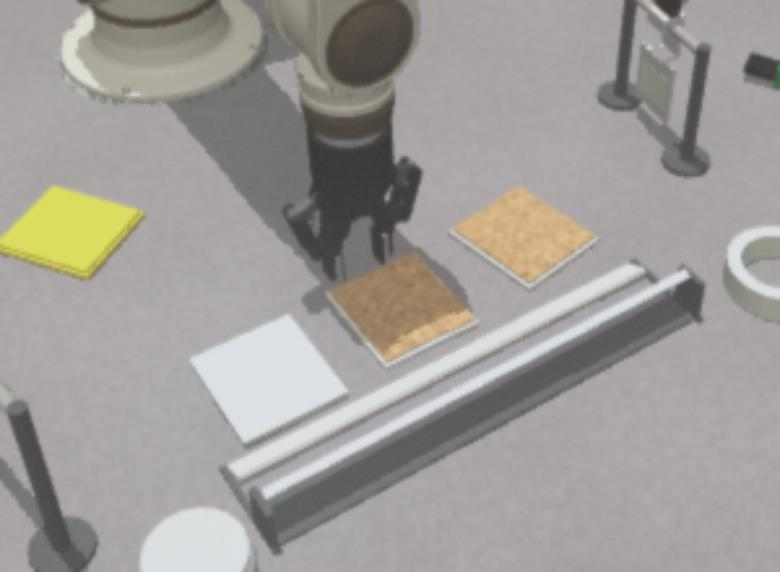

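Call:
arm_command(
  targets=[
    [[-0.1, 0, 0.1, 0, 0.014, 0], [-0.3, 0, 0.0, 0, 0, 0], [-0.3, 0, 0, 0, 0, 0], [-0.3, 0, 0, 0, 0, 0], [-0.3, 0, 0, 0, 0, 0], [-0.3, 0, 0.02, 0, 0.004, 0], [-0.3, 0, 0.02, 0, 0, 0], [-0.3, 0, 0, 0, 0, 0]],
  ],
)

```text
t: 18.25
tcp_pos: [0.5638, -0.0099, -0.0016]
ee_rot: [[-1.0, 0.013, -0.009], [0.013, 1.0, 0.001], [0.009, 0.001, -1.0]]
wrist_force: [-1.8, 0.1, -0.1]
gripper_width: 0.499
```

Run:
```python
from h import *
s,t=view('7.png')
go([.59,-.009,-.001],rot(179.6))
```

```text
t 18.35 p [ 0.565  -0.01   -0.0016] F [-1.4 -0.9  0.4] w 0.502 q [-0.02  0.17 -0.19  1.22  0.   -0.01]
R [[-1.0, 0.013, -0.007], [0.013, 1.0, 0.001], [0.007, 0.001, -1.0]]
shift units [-0.625  0.032 -0.018]
rotvec [ 0.001 -0.007 -0.006]
```

View pics/s_7.png

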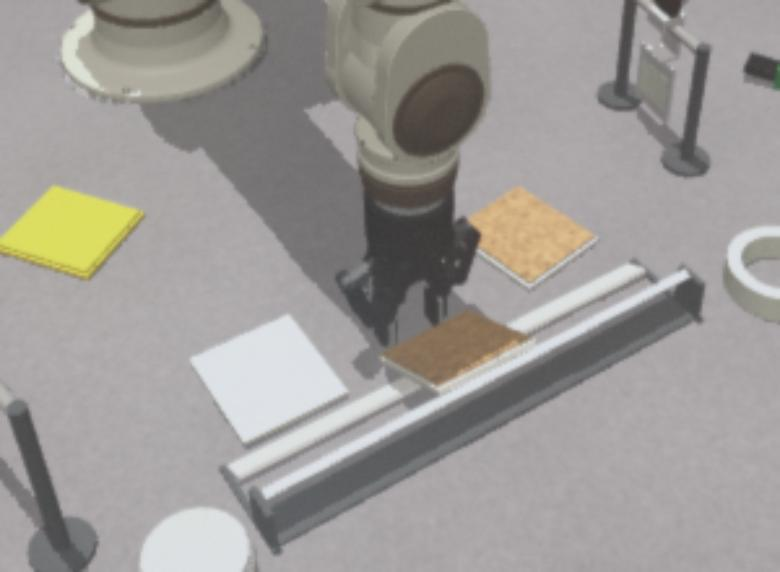

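Call:
arm_command(
  targets=[
    [[-0.25, 0, 0, 0, -0.007, 0], [-0.25, 0, 0, 0, 0, 0], [-0.2, 0, -0.04, 0, 0, 0], [-0.2, 0, -0.08, 0, 0, 0], [-0.2, 0, -0.1, 0, 0, 0], [-0.2, 0, -0.1, 0, 0, 0], [-0.15, 0, -0.06, 0, 0, 0], [0, 0, 0, 0, 0, 0]],
  ],
)

```text
t: 19.15
tcp_pos: [0.6263, -0.0107, 0.015]
ee_rot: [[-1.0, 0.013, -0.002], [0.013, 1.0, 0.001], [0.002, 0.001, -1.0]]
wrist_force: [0.5, 0.8, -0.1]
gripper_width: 0.497
```

Run:
```python
from h import *
s,t=view('7.png')
go([.624,-.009,.012],rot(179.6))
```

```text
t 19.25 p [ 0.6253 -0.0107  0.0146] F [ 0.2 -0.1  0.6] w 0.503 q [-0.02  0.29 -0.01  1.27  0.   -0.  ]
R [[-1.0, 0.013, -0.003], [0.013, 1.0, 0.001], [0.003, 0.001, -1.0]]
shift units [0.032 0.042 0.064]
rotvec [ 0.001 -0.003 -0.006]
```

View pics/s_7.png

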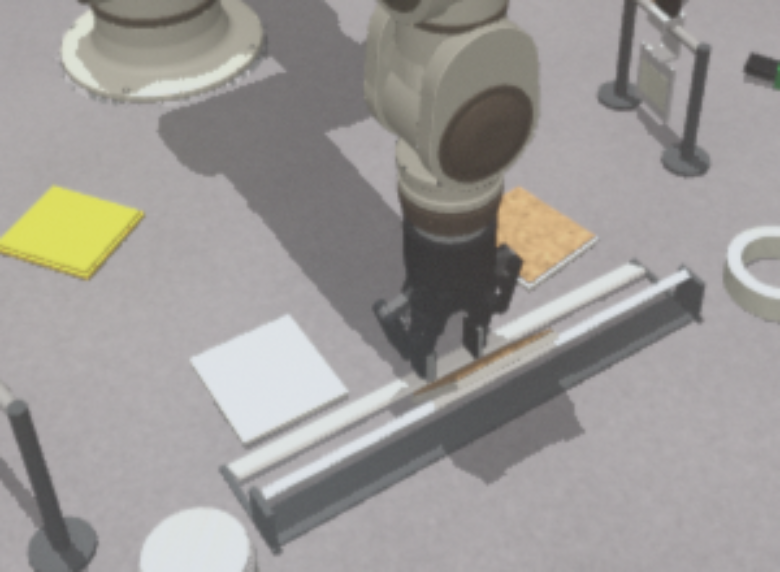

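Call:
arm_command(
  targets=[
    [[0.5, 0, -0.2, 0, 0, 0.15], [0.5, 0, -0.7, 0, 0, 0.15], [0, 0, -0.9, 0, 0, 0.15], [0, 0, -0.9, 0, 0, 0.15], [0, 0, -0.5, 0, 0, 0.15], [0, 0, -0.2, 0, 0, 0.15], [0, 0, 0, 0, 0, 0.15], [0, 0, 0, 0, 0, 0.15], [0, 0, 0, 0, 0, 0.15], [0, 0, 0, 0, 0, 0.15], [0, 0, 0, 0, 0, 0.07]],
  ],
  hand=0.25,
)

```text
t: 20.35
tcp_pos: [0.5808, -0.0072, 0.1545]
ee_rot: [[0.024, 1.0, -0.005], [1.0, -0.024, 0.001], [0.001, -0.005, -1.0]]
wrist_force: [1.0, -0.5, -0.1]
gripper_width: 0.748
```

Run:
```python
from h import *
s,t=view('8.png')
go([.695,-.009,.14],tl(17))
for v in('s','t'):pass
```

```text
t 20.45 p [ 0.5808 -0.0072  0.1545] F [ 0.7 -0.4 -0.1] w 0.749 q [-0.01  0.15  0.1   1.52  0.    1.58]
R [[0.019, 1.0, -0.005], [1.0, -0.019, 0.001], [0.001, -0.005, -1.0]]
shift units [0.008 2.858 0.347]
rotvec [ 0.292 -0.005 -0.012]
```

View pics/t_8.png

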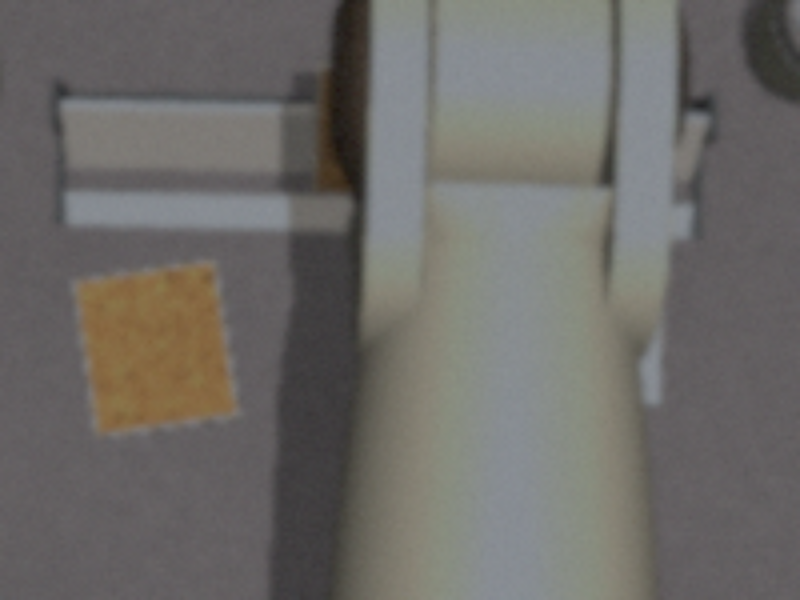

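View pics/s_8.png

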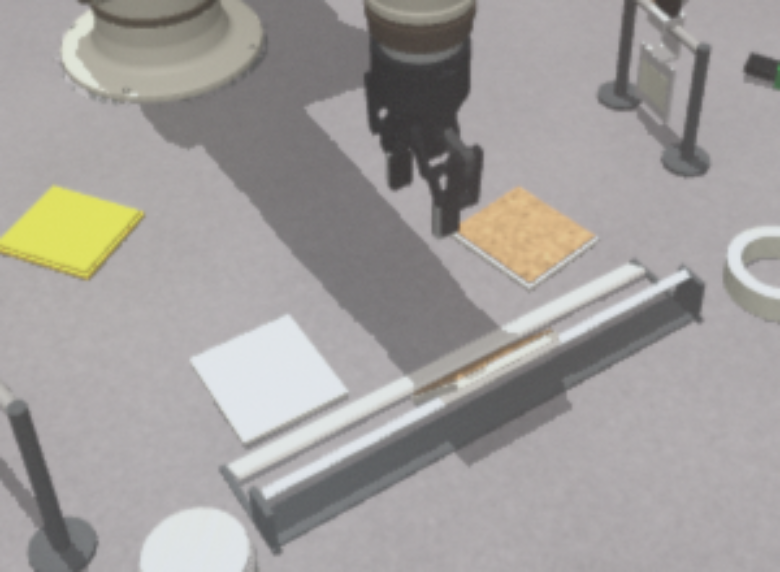

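Call:
arm_command(
  targets=[
    [[-0.05, 0.9, 0, 0, 0, 0], [-0.05, 0.9, 0, 0, 0, 0], [0, 0.7, 0, 0, 0, 0], [0, 0.3, 0, 0.1, 0, 0], [0, 0, 0, 0.1, 0, 0], [0, 0, 0, 0.1, 0, 0], [0, 0, 0, 0, 0, 0]],
  ],
)

```text
t: 21.15
tcp_pos: [0.6932, -0.0131, 0.1496]
ee_rot: [[0.0, 0.962, -0.274], [1.0, 0.001, 0.003], [0.003, -0.274, -0.962]]
wrist_force: [0.2, -0.3, -1.5]
gripper_width: 0.747
```

Run:
```python
from h import *
go([.697,-.013,.072],tl(17))
```

```text
t 21.15 p [ 0.6932 -0.0131  0.1496] F [ 0.2 -0.3 -1.5] w 0.747 q [-0.02  0.81  0.95  2.   -0.    1.55]
R [[0.0, 0.962, -0.274], [1.0, 0.001, 0.003], [0.003, -0.274, -0.962]]
shift units [-0.003  0.624  1.839]
rotvec [ 0.019 -0.003  0.008]
```

Call:
arm_command(
  targets=[
    [[0, 0.16, 0.46, 0, 0, 0], [0, 0.16, 0.46, 0, 0, 0], [0, 0.16, 0.46, 0, 0, 0], [0, 0.16, 0.46, 0, 0, 0], [0, 0, 0, 0, 0, 0]],
  ],
)

```text
t: 21.65
tcp_pos: [0.6979, -0.0128, 0.0702]
ee_rot: [[-0.009, 0.965, -0.263], [1.0, 0.011, 0.003], [0.006, -0.262, -0.965]]
wrist_force: [-0.0, 0.1, -0.6]
gripper_width: 0.75
```

Call:
arm_command(
  targets=[
    [[0, -0.22, 0.12, 0, 0, 0], [0, -0.22, 0.12, 0, 0, 0], [0, -0.22, 0.1, 0, 0, 0], [0, -0.22, 0.1, 0, 0, 0], [0, -0.2, 0.1, 0, 0, 0], [0, 0, 0, 0, 0, 0]],
  ],
)

```text
t: 22.25
tcp_pos: [0.6479, -0.0133, 0.0721]
ee_rot: [[-0.017, 0.97, -0.242], [1.0, 0.018, 0.003], [0.007, -0.242, -0.97]]
wrist_force: [0.7, 0.0, -0.8]
gripper_width: 0.747
```

Run:
```python
from h import *
view('9.png')
go([.653,-.013,.078],tl(17))
```

```text
t 22.35 p [ 0.6489 -0.0133  0.0721] F [-0.   0.2  0.9] w 0.749 q [-0.02  0.59  0.48  1.71 -0.    1.53]
R [[-0.017, 0.97, -0.242], [1.0, 0.018, 0.003], [0.007, -0.242, -0.97]]
shift units [ 0.007  0.064 -0.168]
rotvec [ 0.052 -0.003  0.025]
```

View pics/s_9.png

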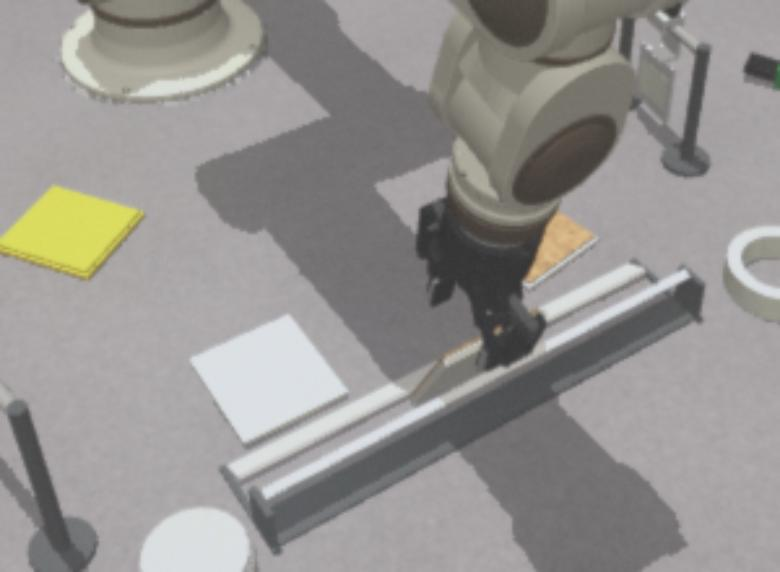

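Call:
arm_command(
  targets=[
    [[0, 0.05, -0.1, 0.03, 0, 0], [0, 0, 0, 0, 0, 0], [0, 0, 0, 0, 0, 0], [0, 0, 0, 0, 0, 0], [0, 0, 0, 0, 0, 0], [0, 0, 0, 0, 0, 0]],
  ],
  hand=1,
)

```text
t: 22.95
tcp_pos: [0.6533, -0.0132, 0.0776]
ee_rot: [[-0.017, 0.964, -0.265], [1.0, 0.019, 0.002], [0.007, -0.265, -0.964]]
wrist_force: [1.5, -0.1, 0.9]
gripper_width: 0.105
```

Call:
arm_command(
  targets=[
    [[0, -0.15, -0.3, 0, 0, 0], [0, -0.2, -0.6, 0, 0, 0], [0, -0.2, -0.7, 0, 0, 0], [0, -0.2, -0.5, 0, 0, 0], [0, 0, 0, 0, 0, 0]],
  ],
)

```text
t: 23.45
tcp_pos: [0.6455, -0.0141, 0.1677]
ee_rot: [[-0.018, 0.963, -0.268], [1.0, 0.019, 0.002], [0.007, -0.267, -0.964]]
wrist_force: [0.6, -0.1, -2.5]
gripper_width: 0.103
```

Run:
```python
from h import *
view('9.png')
go([.54,-.013,.16],tl(-40))
```

```text
t 23.55 p [ 0.6453 -0.0141  0.1643] F [ 0.6  0.1 -3.3] w 0.107 q [-0.02  0.63  0.71  1.93 -0.    1.53]
R [[-0.018, 0.963, -0.271], [1.0, 0.019, 0.002], [0.007, -0.271, -0.963]]
shift units [ 0.073 -2.504  0.817]
rotvec [-0.972 -0.008  0.023]
```

View pics/s_9.png

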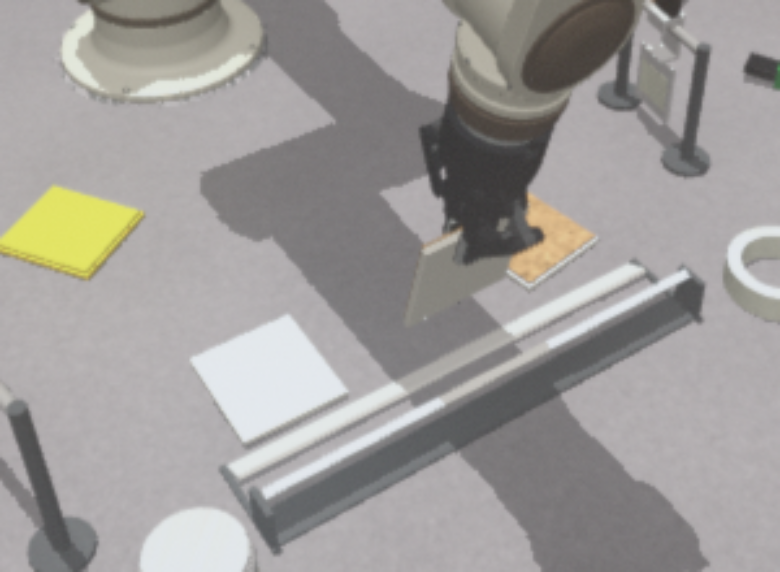

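Call:
arm_command(
  targets=[
    [[0.02, -0.45, 0.12, -0.14, 0, 0], [0, -0.45, 0.08, -0.14, 0, 0], [0, -0.45, 0.02, -0.14, 0, 0], [0, -0.45, -0.05, -0.14, 0, 0], [0, -0.43, -0.12, -0.14, 0, 0], [0, -0.4, -0.1, -0.14, 0, 0], [0, -0.3, -0.05, -0.14, 0, 0], [0, 0, 0, 0, 0, 0]],
  ],
)

```text
t: 24.35
tcp_pos: [0.544, -0.0149, 0.1411]
ee_rot: [[-0.018, 0.884, 0.467], [1.0, 0.012, 0.017], [0.009, 0.467, -0.884]]
wrist_force: [-0.5, -0.5, -3.3]
gripper_width: 0.103
```

Run:
```python
from h import *
go([.535,-.016,.08],tl(-45))
```

```text
t 24.35 p [ 0.544  -0.0149  0.1411] F [-0.5 -0.5 -3.3] w 0.103 q [-0.05 -0.43 -0.54  0.98  0.04  1.52]
R [[-0.018, 0.884, 0.467], [1.0, 0.012, 0.017], [0.009, 0.467, -0.884]]
shift units [-0.037 -0.914  1.246]
rotvec [-0.3   -0.017  0.016]
```

Call:
arm_command(
  targets=[
    [[0, -0.22, 0.3, -0.07, -0.004, 0.004], [0, -0.24, 0.28, -0.07, -0.004, 0.004], [0, -0.26, 0.25, -0.07, -0.004, 0.004], [0, -0.28, 0.22, -0.07, 0, 0.004], [0, 0, 0, 0, 0, 0]],
  ],
)

```text
t: 24.85
tcp_pos: [0.5285, -0.0144, 0.0702]
ee_rot: [[0.003, 0.729, 0.685], [1.0, -0.008, 0.005], [0.009, 0.685, -0.729]]
wrist_force: [-1.7, -0.8, -3.7]
gripper_width: 0.107
```

Run:
```python
from h import *
s=st();R=s['ee_rot'];print('bottom',s['tcp_pos']+.083*R[:,2]-.005*R[:,1])
```

```text
t 24.85 p [ 0.5285 -0.0144  0.0702] F [-1.7 -0.8 -3.7] w 0.107 q [-0.05 -0.72 -0.97  0.57  0.04  1.54]
R [[0.003, 0.729, 0.685], [1.0, -0.008, 0.005], [0.009, 0.685, -0.729]]
bottom [ 0.58174684 -0.01400724  0.00627616]
```

Call:
arm_command(
  targets=[
    [[0, 0, 0.1, 0, 0, 0], [0, -0.03, 0.06, 0, 0, 0], [0, 0, 0, 0, 0, 0]],
  ],
)

```text
t: 25.15
tcp_pos: [0.5345, -0.0145, 0.0673]
ee_rot: [[0.002, 0.731, 0.682], [1.0, -0.008, 0.005], [0.009, 0.682, -0.731]]
wrist_force: [-0.0, -0.1, -2.5]
gripper_width: 0.107
```

Call:
arm_command(
  targets=[
    [[0, -0.08, 0.08, 0, 0, 0], [0, -0.06, 0.06, 0, 0, 0], [0, 0, 0, 0, 0, 0]],
  ],
)

```text
t: 25.45
tcp_pos: [0.5366, -0.0145, 0.0619]
ee_rot: [[0.002, 0.73, 0.683], [1.0, -0.007, 0.005], [0.008, 0.683, -0.73]]
wrist_force: [0.2, -0.7, -1.6]
gripper_width: 0.103
```

Call:
arm_command(
  targets=[
    [[0, 0, 0, 0, 0, 0], [0, 0, 0, 0, 0, 0], [0, 0, -0.2, 0, 0, 0], [0, 0, -0.4, 0, 0, 0], [0, 0, -0.5, 0, 0, 0], [0, 0, -0.3, 0.05, 0, 0], [0, 0, -0.3, 0.1, 0, 0], [0, 0, -0.2, 0.14, 0, 0], [0, 0, -0.2, 0.14, 0, 0]],
  ],
  hand=0.7,
)

```text
t: 26.35
tcp_pos: [0.4772, -0.0149, 0.1343]
ee_rot: [[0.002, 0.949, 0.316], [1.0, -0.005, 0.007], [0.008, 0.316, -0.949]]
wrist_force: [0.3, -0.7, 0.4]
gripper_width: 0.303
```

Run:
```python
from h import *
view('10.png')
go([.44,.14,.13],rot(89.6))
```

```text
t 26.45 p [ 0.4801 -0.015   0.1331] F [ 1.2 -0.8 -0.3] w 0.301 q [-0.04 -0.43 -0.5   1.18  0.02  1.53]
R [[0.002, 0.95, 0.314], [1.0, -0.005, 0.007], [0.008, 0.314, -0.949]]
shift units [ 3.871 -0.994 -0.213]
rotvec [ 0.319 -0.009  0.003]
```

View pics/s_10.png

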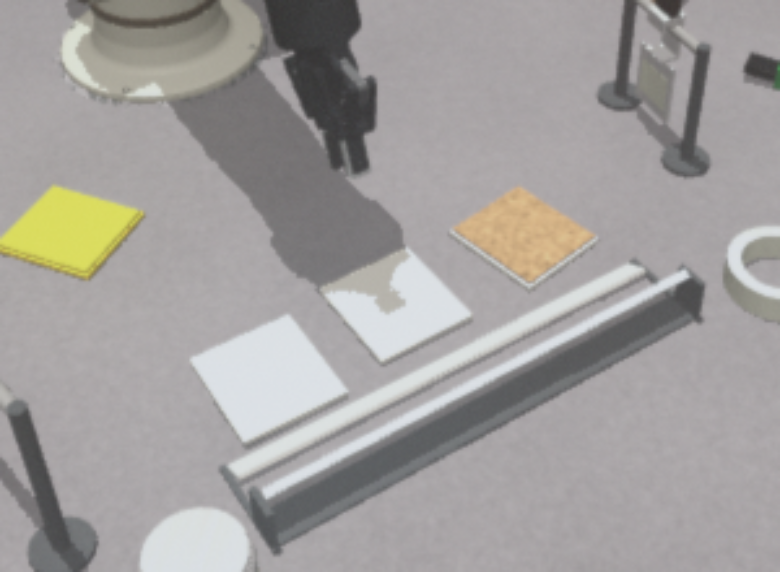

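Call:
arm_command(
  targets=[
    [[0.98, -0.2, 0, 0.08, 0, 0], [0.98, -0.2, 0, 0.08, 0, 0], [0.98, -0.25, 0, 0.08, 0, 0], [0.98, -0.25, 0, 0.08, 0, 0], [0.1, 0, 0.2, 0, 0, -0.15], [0, 0, 0.3, 0, 0, -0.15], [0, 0, 0.3, 0, 0, -0.15], [0, 0, 0.3, 0, 0, -0.15], [0, 0, 0.3, 0, 0, -0.15], [0, 0, 0.3, 0, 0, -0.15], [0, 0, 0.3, 0, 0, -0.15], [0, 0, 0.2, 0, 0, -0.15]],
  ],
  hand=0.5,
)

```text
t: 27.65
tcp_pos: [0.4418, 0.1523, 0.0412]
ee_rot: [[-0.929, 0.368, 0.037], [0.369, 0.929, 0.023], [-0.026, 0.035, -0.999]]
wrist_force: [0.6, -0.3, -0.8]
gripper_width: 0.499
```

Call:
arm_command(
  targets=[
    [[0, 0, 0, 0, 0, -0.15], [0, 0, 0, 0, 0, -0.15], [0, 0, 0, 0, 0, -0.07], [0, 0, 0, 0, 0, 0]],
  ],
)

```text
t: 28.05
tcp_pos: [0.4389, 0.1514, 0.0413]
ee_rot: [[-0.999, 0.0, 0.052], [0.002, 1.0, 0.029], [-0.052, 0.029, -0.998]]
wrist_force: [-0.6, 0.4, -0.2]
gripper_width: 0.5
```

Run:
```python
from h import *
s,t=view('11.png')
for n,s in(('top',t),('scene',s)):
    h=cv2.cvtColor(s['img'],cv2.COLOR_RGB2HSV)
    m=cv2.inRange(h,(8,70,50),(22,255,255))
    c,_=cv2.findContours(m,cv2.RETR_EXTERNAL,cv2.CHAIN_APPROX_NONE)
    for k in c:
        a=cv2.contourArea(k)
        if 500<a<2500:
            w=np.array([onz(s,*p[0],0.010)[:2] for p in k],np.float32)
            r=cv2.minAreaRect(w); 
            if .3<r[0][0]<.8 and abs(r[0][1])<.3: print(n,a,np.round(r[0],4),np.round(r[1],4),round(r[2],1))
go([.43,.147,-.001],rot(179.6))
```

```text
top 979.0 [0.5204 0.1492] [0.1045 0.0934] 9.1
scene 934.0 [0.5229 0.1502] [0.1031 0.0941] 9.6
t 28.15 p [0.4391 0.1514 0.0414] F [-0.4  0.3  0.4] w 0.5 q [ 0.33 -0.17 -0.44  1.24  0.01  0.33]
R [[-0.999, 0.004, 0.051], [0.005, 1.0, 0.028], [-0.051, 0.029, -0.998]]
shift units [ 0.28  -0.141  1.044]
rotvec [0.029 0.051 0.003]
```

View pics/s_11.png

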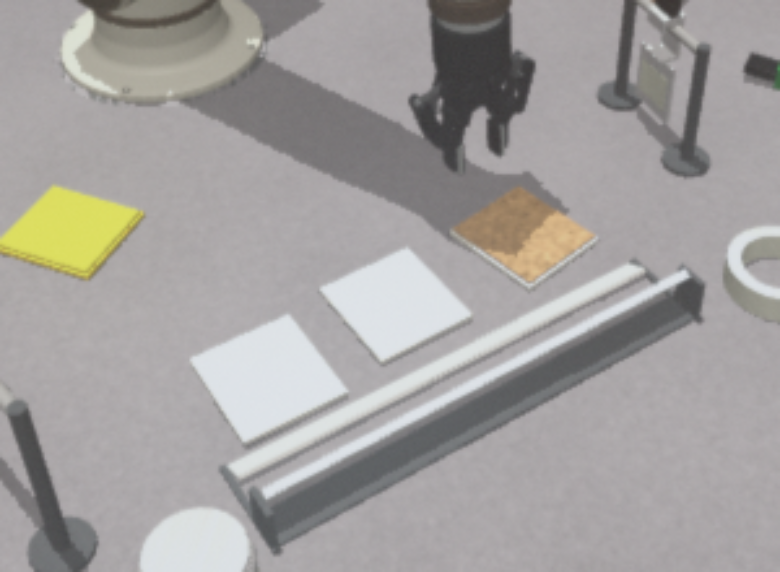

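Call:
arm_command(
  targets=[
    [[0.25, -0.1, 0.4, 0.028, 0.05, 0], [0.05, 0, 0.4, 0, 0, 0], [0, 0, 0.2, 0, 0, 0], [0, 0, 0, 0, 0, 0]],
  ],
)

```text
t: 28.55
tcp_pos: [0.4281, 0.148, 0.0014]
ee_rot: [[-1.0, 0.013, 0.007], [0.013, 1.0, 0.003], [-0.007, 0.003, -1.0]]
wrist_force: [-0.8, -0.6, 0.4]
gripper_width: 0.503
```

Run:
```python
from h import *
go([.59,.147,-.001],rot(179.6))
```

```text
t 28.55 p [0.4281 0.148  0.0014] F [-0.8 -0.6  0.4] w 0.503 q [ 0.33 -0.12 -0.47  1.21  0.    0.35]
R [[-1.0, 0.013, 0.007], [0.013, 1.0, 0.003], [-0.007, 0.003, -1.0]]
shift units [-4.048  0.027  0.088]
rotvec [ 0.003  0.007 -0.006]
```

Call:
arm_command(
  targets=[
    [[-0.2, 0, 0.08, 0, 0.01, -0.005], [-0.3, 0, 0, 0, 0, 0], [-0.3, 0, 0, 0, 0, 0], [-0.3, 0, 0, 0, 0.003, 0], [-0.3, 0, 0.01, 0, 0.003, 0], [-0.3, 0, 0.01, 0, 0.003, 0], [-0.3, 0, 0.01, 0, 0, 0]],
  ],
)

```text
t: 29.25
tcp_pos: [0.514, 0.1475, 0.0]
ee_rot: [[-1.0, 0.011, -0.007], [0.011, 1.0, 0.005], [0.007, 0.005, -1.0]]
wrist_force: [-2.3, -0.2, 1.3]
gripper_width: 0.499
```

Run:
```python
from h import *
s,t=view('12.png')
go([.59,.147,-.001],rot(179.6))
```

```text
t 29.35 p [ 0.5147  0.1474 -0.    ] F [-0.4  1.1  0.3] w 0.504 q [ 0.28  0.09 -0.27  1.22  0.01  0.29]
R [[-1.0, 0.012, -0.006], [0.012, 1.0, 0.005], [0.006, 0.005, -1.0]]
shift units [-1.882  0.011  0.013]
rotvec [ 0.005 -0.006 -0.005]
```

View pics/s_12.png

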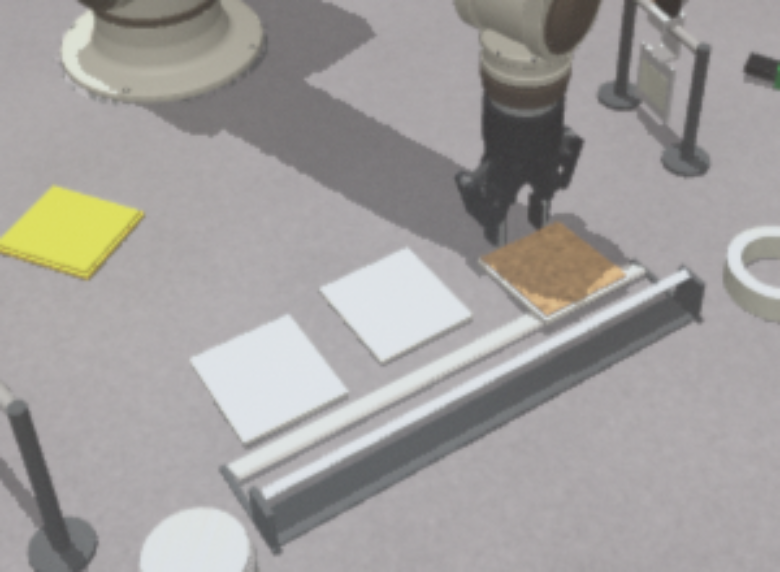

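Squared and riding the ramp. Push on.

Call:
arm_command(
  targets=[
    [[-0.3, 0, 0.03, 0, -0.006, 0], [-0.3, 0, 0.02, 0, 0, 0], [-0.3, 0, 0, 0, 0, 0], [-0.3, 0, 0, 0, 0, 0], [-0.3, 0, 0, 0, 0, 0], [-0.3, 0, 0, 0, 0, 0]],
  ],
)

```text
t: 29.95
tcp_pos: [0.5879, 0.1465, -0.0017]
ee_rot: [[-1.0, 0.012, -0.005], [0.012, 1.0, 0.005], [0.005, 0.005, -1.0]]
wrist_force: [-6.0, -0.9, 4.9]
gripper_width: 0.502
```

Run:
```python
from h import *
go([.624,.147,.012],rot(179.6))
```

```text
t 29.95 p [ 0.5879  0.1465 -0.0017] F [-6.  -0.9  4.9] w 0.502 q [ 0.24  0.26 -0.08  1.24  0.01  0.25]
R [[-1.0, 0.012, -0.005], [0.012, 1.0, 0.005], [0.005, 0.005, -1.0]]
shift units [-0.899  0.026 -0.347]
rotvec [ 0.005 -0.005 -0.005]
```

Call:
arm_command(
  targets=[
    [[-0.2, 0, -0.05, 0, 0, 0], [-0.2, 0, -0.08, 0, 0, 0], [-0.2, 0, -0.1, 0, 0, 0], [-0.2, 0, -0.1, 0, 0, 0], [-0.12, 0, -0.06, 0, 0, 0], [0, 0, 0, 0, 0, 0]],
  ],
)

```text
t: 30.55
tcp_pos: [0.6283, 0.1458, 0.0145]
ee_rot: [[-1.0, 0.012, -0.007], [0.012, 1.0, 0.005], [0.007, 0.005, -1.0]]
wrist_force: [0.3, 0.2, -0.6]
gripper_width: 0.503
```

Run:
```python
from h import *
s,t=view('13.png');st()
```

```text
t 30.65 p [0.6274 0.1458 0.0141] F [ 0.3 -0.1  0.3] w 0.501 q [0.23 0.34 0.05 1.29 0.01 0.24]
R [[-1.0, 0.012, -0.008], [0.012, 1.0, 0.005], [0.008, 0.005, -1.0]]
```

View pics/s_13.png

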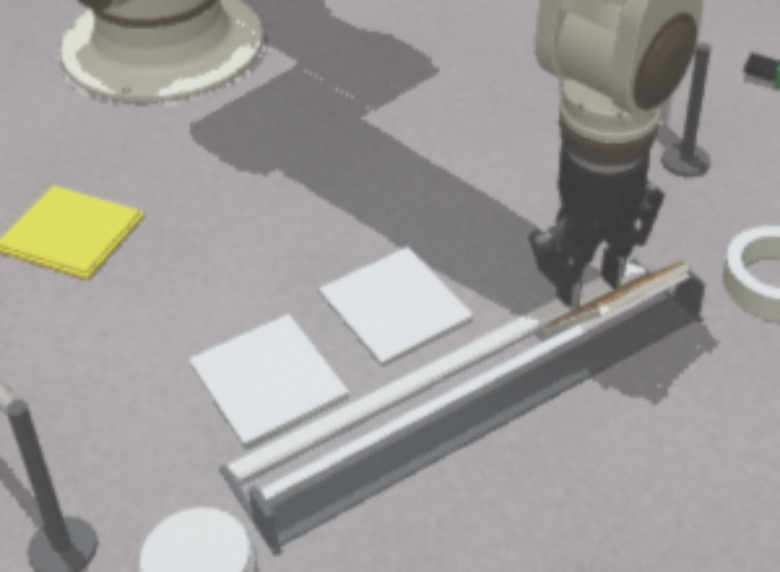

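Standing. Retreat and rotate to the pinch orientation.

Call:
arm_command(
  targets=[
    [[0.5, 0, -0.2, 0, 0, 0.15], [0.5, 0, -0.7, 0, 0, 0.15], [0, 0, -0.9, 0, 0, 0.15], [0, 0, -0.9, 0, 0, 0.15], [0, 0, -0.5, 0, 0, 0.15], [0, 0, -0.2, 0, 0, 0.15], [0, 0, 0, 0, 0, 0.15], [0, 0, 0, 0, 0, 0.15], [0, 0, 0, 0, 0, 0.15], [0, 0, 0, 0, 0, 0.15], [0, 0, 0, 0, 0, 0.07]],
  ],
  hand=0.25,
)

```text
t: 31.75
tcp_pos: [0.5832, 0.1485, 0.154]
ee_rot: [[0.022, 1.0, -0.01], [1.0, -0.022, 0.004], [0.004, -0.011, -1.0]]
wrist_force: [0.5, -0.5, -0.0]
gripper_width: 0.747
```

Run:
```python
from h import *
s,t=view('14.png')
go([.697,.142,.14],tl(17))
for p in((.70,.095,.088),(.70,.195,.088)):print(proj(t,p),(proj(t,p)-[260,150])*4)
```

```text
t 31.85 p [0.5832 0.1485 0.154 ] F [-0.2  0.8 -0.1] w 0.755 q [0.25 0.21 0.16 1.53 0.01 1.83]
R [[0.018, 1.0, -0.011], [1.0, -0.018, 0.004], [0.004, -0.011, -1.0]]
shift units [-0.114  2.85   0.318]
rotvec [ 0.286 -0.008 -0.01 ]
[318.87630763 165.14703464] [235.50523051  60.58813857]
[279.8859992  164.55144809] [79.54399678 58.20579236]
```

View pics/t_14.png

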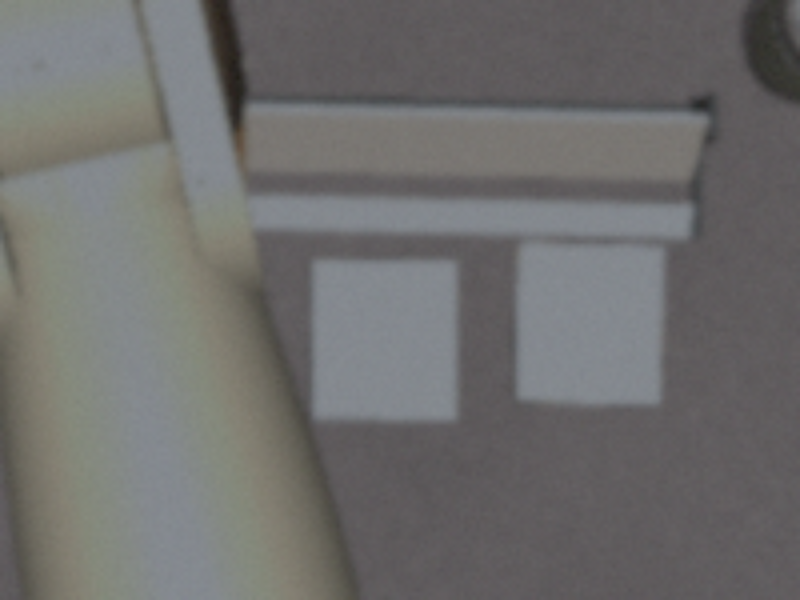

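Call:
arm_command(
  targets=[
    [[-0.05, 0.9, 0, 0, 0, 0], [-0.05, 0.9, 0, 0, 0, 0], [0, 0.7, 0, 0, 0, 0], [0, 0.3, 0, 0.1, 0, 0], [0, 0, 0, 0.1, 0, 0], [0, 0, 0, 0.1, 0, 0], [0, 0, 0, 0, 0, 0]],
  ],
)

```text
t: 32.55
tcp_pos: [0.6958, 0.1431, 0.1491]
ee_rot: [[-0.002, 0.966, -0.259], [1.0, 0.003, 0.004], [0.005, -0.259, -0.966]]
wrist_force: [0.6, -1.4, -1.6]
gripper_width: 0.749
```

Run:
```python
from h import *
go([.697,.142,.072],tl(17))
```

```text
t 32.55 p [0.6958 0.1431 0.1491] F [ 0.6 -1.4 -1.6] w 0.749 q [0.18 0.85 1.02 2.   0.05 1.74]
R [[-0.002, 0.966, -0.259], [1.0, 0.003, 0.004], [0.005, -0.259, -0.966]]
shift units [-0.037  0.528  1.854]
rotvec [ 0.035 -0.004  0.01 ]
```

Call:
arm_command(
  targets=[
    [[-0.03, 0.14, 0.46, 0.01, 0, 0], [0, 0.14, 0.46, 0.01, 0, 0], [0, 0.14, 0.46, 0.01, 0, 0], [0, 0.14, 0.46, 0, 0, 0], [0, 0, 0, 0, 0, 0]],
  ],
)

```text
t: 33.05
tcp_pos: [0.6974, 0.1427, 0.0705]
ee_rot: [[-0.012, 0.96, -0.278], [1.0, 0.014, 0.004], [0.008, -0.278, -0.961]]
wrist_force: [-0.4, 0.3, 0.1]
gripper_width: 0.748
```

Call:
arm_command(
  targets=[
    [[0, -0.22, 0.1, 0, 0, 0], [0, -0.22, 0.1, 0, 0, 0], [0, -0.22, 0.08, 0, 0, 0], [0, -0.22, 0.08, 0, 0, 0], [0, -0.18, 0.06, 0, 0, 0], [0, 0, 0, 0, 0, 0]],
  ],
)

```text
t: 33.65
tcp_pos: [0.649, 0.1423, 0.0773]
ee_rot: [[-0.021, 0.965, -0.26], [1.0, 0.023, 0.006], [0.011, -0.26, -0.966]]
wrist_force: [0.7, 0.4, -0.2]
gripper_width: 0.753
```

Run:
```python
from h import *
view('15.png')
go([.653,.142,.078],tl(17))
```

```text
t 33.75 p [0.6499 0.1423 0.077 ] F [ 0.9 -0.2  0.3] w 0.75 q [0.19 0.65 0.58 1.75 0.06 1.73]
R [[-0.02, 0.965, -0.26], [1.0, 0.022, 0.006], [0.011, -0.26, -0.966]]
shift units [-0.01   0.069 -0.043]
rotvec [ 0.034 -0.006  0.03 ]
```

View pics/s_15.png

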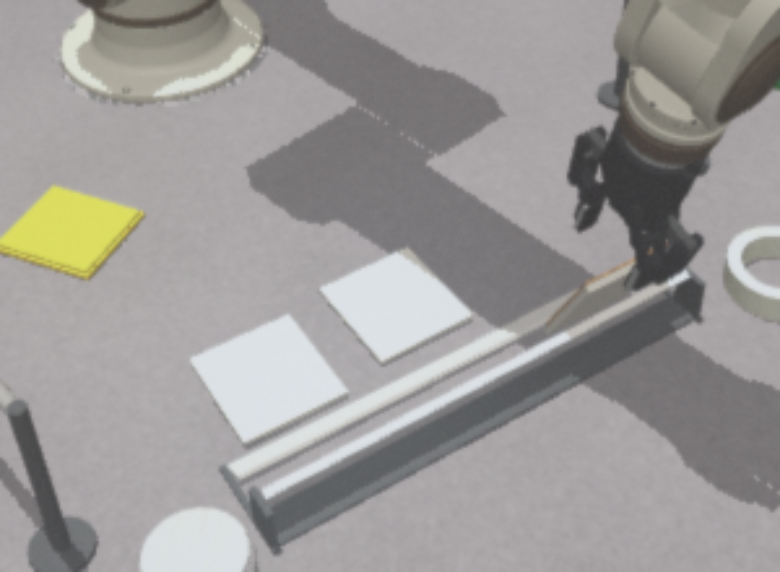

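Call:
arm_command(
  targets=[
    [[0, 0.03, 0, 0.02, 0, 0.02], [0, 0, 0, 0, 0, 0], [0, 0, 0, 0, 0, 0], [0, 0, 0, 0, 0, 0], [0, 0, 0, 0, 0, 0], [0, 0, 0, 0, 0, 0]],
  ],
  hand=1,
)

```text
t: 34.35
tcp_pos: [0.6537, 0.1424, 0.0783]
ee_rot: [[-0.003, 0.962, -0.272], [1.0, 0.004, 0.006], [0.007, -0.272, -0.962]]
wrist_force: [1.8, 0.1, 0.3]
gripper_width: 0.114
```

Call:
arm_command(
  targets=[
    [[0, -0.15, -0.3, 0, 0, 0], [0, -0.2, -0.6, 0, 0, 0], [0, -0.2, -0.7, 0, 0, 0], [0, -0.2, -0.5, 0, 0, 0], [0, 0, 0, 0, 0, 0]],
  ],
)

```text
t: 34.85
tcp_pos: [0.6457, 0.1414, 0.1689]
ee_rot: [[-0.004, 0.961, -0.277], [1.0, 0.005, 0.005], [0.006, -0.277, -0.961]]
wrist_force: [0.1, -0.0, -1.5]
gripper_width: 0.106
```

Call:
arm_command(
  targets=[
    [[0, -0.45, 0.12, -0.14, 0, 0], [0, -0.45, 0.08, -0.14, 0, 0], [0, -0.45, 0.02, -0.14, 0, 0], [0, -0.45, -0.05, -0.14, 0, 0], [0, -0.43, -0.12, -0.14, 0, 0], [0, -0.4, -0.1, -0.14, 0, 0], [0, -0.3, -0.05, -0.14, 0, 0], [0, 0, 0, 0, 0, 0]],
  ],
)

```text
t: 35.65
tcp_pos: [0.5454, 0.1392, 0.1498]
ee_rot: [[-0.006, 0.883, 0.469], [1.0, 0.007, 0.001], [-0.003, 0.469, -0.883]]
wrist_force: [-0.9, -0.9, -3.4]
gripper_width: 0.101
```

Run:
```python
from h import *
view('16.png')
go([.535,.142,.07],tl(-45))
```

```text
t 35.75 p [0.5515 0.1408 0.1565] F [ 0.7  0.4 -1.5] w 0.107 q [ 0.32 -0.35 -0.46  1.   -0.15  1.85]
R [[-0.006, 0.881, 0.473], [1.0, 0.005, 0.003], [0.0, 0.473, -0.881]]
shift units [ 0.031 -1.387  1.711]
rotvec [-0.293 -0.003  0.012]
```

View pics/s_16.png

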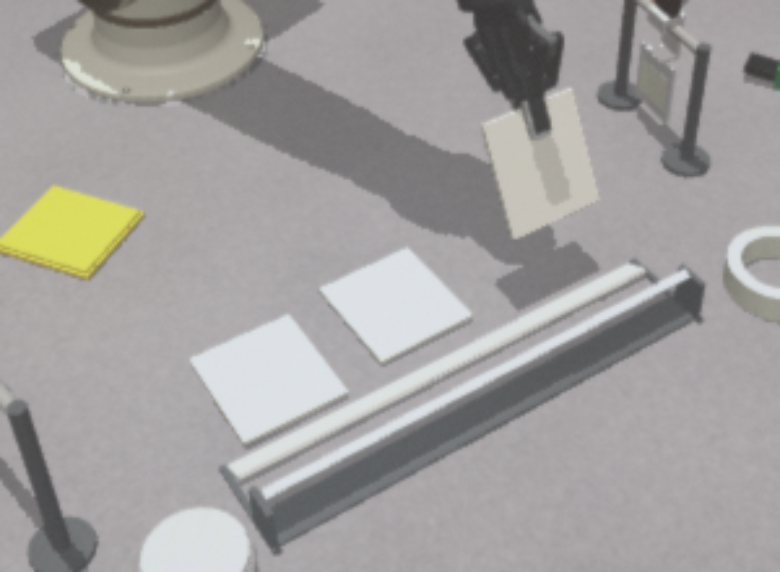

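Call:
arm_command(
  targets=[
    [[0, -0.28, 0.34, -0.07, 0, 0.004], [0, -0.3, 0.33, -0.07, 0, 0.004], [0, -0.34, 0.3, -0.07, 0, 0.004], [0, -0.36, 0.28, -0.07, 0, 0], [0, 0, 0, 0, 0, 0]],
  ],
)

```text
t: 36.25
tcp_pos: [0.5427, 0.1421, 0.0861]
ee_rot: [[0.005, 0.713, 0.701], [1.0, -0.009, 0.001], [0.007, 0.701, -0.713]]
wrist_force: [-1.0, -0.3, -3.5]
gripper_width: 0.107
```

Run:
```python
from h import *
s=st();R=s['ee_rot'];print('bottom',s['tcp_pos']+.083*R[:,2]-.005*R[:,1])
```

```text
t 36.25 p [0.5427 0.1421 0.0861] F [-1.  -0.3 -3.5] w 0.107 q [ 0.39 -0.59 -0.88  0.54 -0.27  1.87]
R [[0.005, 0.713, 0.701], [1.0, -0.009, 0.001], [0.007, 0.701, -0.713]]
bottom [0.5973775  0.14217507 0.02337797]
```

Call:
arm_command(
  targets=[
    [[0, -0.2, 0.08, -0.03, 0, 0], [0, -0.2, 0.08, -0.03, 0, 0], [0, -0.18, 0.06, 0, 0, 0], [0, 0, 0, 0, 0, 0]],
  ],
)

```text
t: 36.65
tcp_pos: [0.5392, 0.1445, 0.0716]
ee_rot: [[0.005, 0.67, 0.742], [1.0, -0.01, 0.002], [0.009, 0.742, -0.67]]
wrist_force: [-0.1, 0.2, -2.3]
gripper_width: 0.106
```

Run:
```python
from h import *
s=st();R=s['ee_rot'];print('bottom',s['tcp_pos']+.083*R[:,2]-.005*R[:,1])
```

```text
t 36.65 p [0.5392 0.1445 0.0716] F [-0.1  0.2 -2.3] w 0.106 q [ 0.41 -0.63 -0.96  0.44 -0.3   1.87]
R [[0.005, 0.67, 0.742], [1.0, -0.01, 0.002], [0.009, 0.742, -0.67]]
bottom [0.5974431  0.14471785 0.0123052 ]
```

Call:
arm_command(
  targets=[
    [[0, -0.15, 0.02, 0, 0, 0], [0, -0.15, 0.02, 0, 0, 0], [0, -0.08, 0.04, 0, 0, 0], [0, 0, 0, 0, 0, 0]],
  ],
)

```text
t: 37.05
tcp_pos: [0.5337, 0.1455, 0.0617]
ee_rot: [[0.006, 0.67, 0.743], [1.0, -0.012, 0.003], [0.011, 0.742, -0.67]]
wrist_force: [0.3, 0.1, -2.7]
gripper_width: 0.105
```

Run:
```python
from h import *
s=st();R=s['ee_rot'];print('bottom',s['tcp_pos']+.083*R[:,2]-.005*R[:,1])
```

```text
t 37.05 p [0.5337 0.1455 0.0617] F [ 0.3  0.1 -2.7] w 0.105 q [ 0.42 -0.64 -0.99  0.43 -0.31  1.87]
R [[0.006, 0.67, 0.743], [1.0, -0.012, 0.003], [0.011, 0.742, -0.67]]
bottom [0.59198218 0.14575993 0.00239221]
```

Call:
arm_command(
  targets=[
    [[0, -0.08, 0.05, 0, 0, 0], [0, 0, 0, 0, 0, 0]],
  ],
)

```text
t: 37.25
tcp_pos: [0.5331, 0.1456, 0.058]
ee_rot: [[0.006, 0.67, 0.743], [1.0, -0.012, 0.003], [0.011, 0.743, -0.67]]
wrist_force: [-0.1, 0.5, -2.2]
gripper_width: 0.109
```

Call:
arm_command(
  targets=[
    [[0, 0, 0, 0, 0, 0], [0, 0, 0, 0, 0, 0], [0, 0, -0.2, 0, 0, 0], [0, 0, -0.4, 0, 0, 0], [0, 0, -0.5, 0, 0, 0], [0, 0, -0.3, 0.05, 0, 0], [0, 0, -0.3, 0.1, 0, 0], [0, 0, -0.2, 0.14, 0, 0], [0, 0, -0.2, 0.14, 0, 0]],
  ],
  hand=0.7,
)

```text
t: 38.15
tcp_pos: [0.4677, 0.1453, 0.1234]
ee_rot: [[0.005, 0.92, 0.391], [1.0, -0.01, 0.011], [0.014, 0.391, -0.92]]
wrist_force: [-0.3, 0.4, -0.0]
gripper_width: 0.305
```

Run:
```python
from h import *
snap('scene','full17.png')
view('17.png');st()
```

```text
t 38.3 p [0.47   0.145  0.1219] F [-0.3 -0.4 -0.8] w 0.304 q [ 0.38 -0.47 -0.57  1.08 -0.14  1.93]
R [[0.006, 0.919, 0.394], [1.0, -0.01, 0.008], [0.012, 0.394, -0.919]]
```

View pics/full17.png

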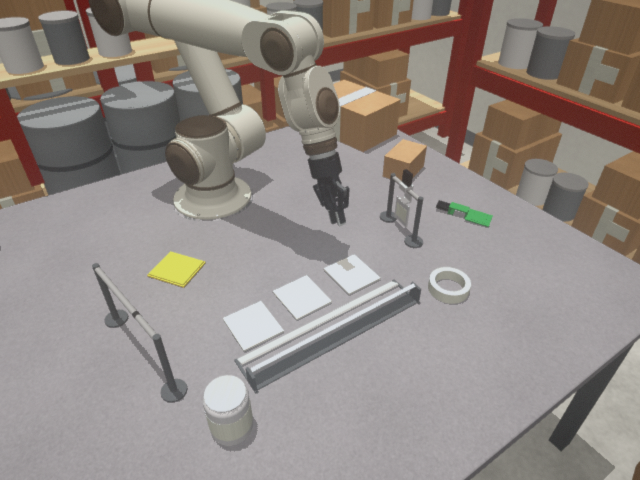

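Run:
```python
from h import *
s=snap('scene');t=snap('top')
i=cv2.resize(s['img'][165:235,380:430],None,fx=11,fy=11,interpolation=cv2.INTER_LANCZOS4)
i=cv2.convertScaleAbs(i,alpha=1.3);cv2.imwrite('pics/z1.png',i[:600,:,::-1])
i=cv2.resize(t['img'][225:295,185:235],None,fx=8,fy=8,interpolation=cv2.INTER_LANCZOS4)
i=cv2.convertScaleAbs(i,alpha=1.8);cv2.imwrite('pics/z2.png',i[:,:,::-1])
```

```text
(no output)
```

View pics/z1.png

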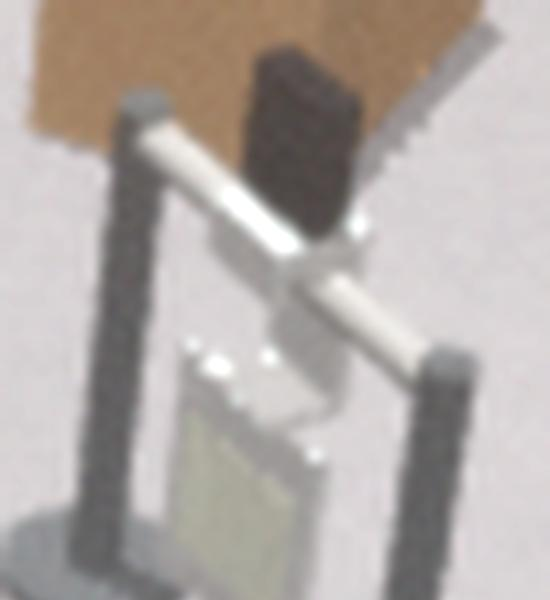

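View pics/z2.png

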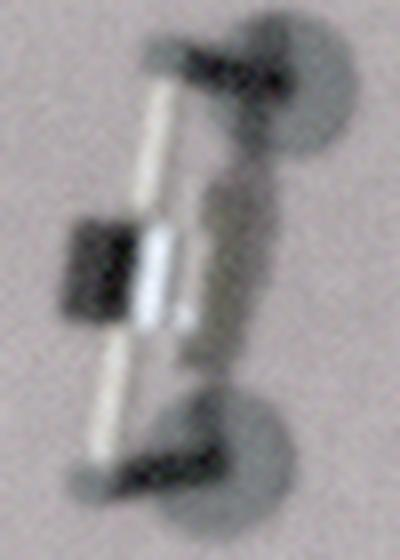

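Call:
arm_command(
  targets=[
    [[0, 0, -0.8, 0.135, 0, 0], [0, 0, -0.8, 0.135, 0, 0], [0.3, 0, -0.8, 0.135, 0, 0], [0.8, 0, -0.6, 0, 0, -0.14], [0.8, 0, 0, 0, 0, -0.14], [0.8, 0.1, 0, 0, 0, -0.14], [0.7, 0.3, 0, 0, 0, -0.14], [0.6, 0.4, 0, 0, 0, -0.14]],
  ],
  hand=0.5,
)

```text
t: 39.2
tcp_pos: [0.4169, 0.3091, 0.2286]
ee_rot: [[-0.659, 0.752, -0.008], [0.752, 0.659, 0.005], [0.01, -0.003, -1.0]]
wrist_force: [0.8, 0.1, -0.3]
gripper_width: 0.502
```

Run:
```python
from h import *
go([.456,.376,.23],rot(172.3))
```

```text
t 39.2 p [0.4169 0.3091 0.2286] F [ 0.8  0.1 -0.3] w 0.502 q [0.63 0.01 0.1  1.66 0.01 1.48]
R [[-0.659, 0.752, -0.008], [0.752, 0.659, 0.005], [0.01, -0.003, -1.0]]
shift units [ 0.613  1.837 -0.034]
rotvec [ 0.001 -0.01  -0.716]
```

Call:
arm_command(
  targets=[
    [[0.3, 0.9, -0.1, 0, 0, 0], [0.3, 0.9, 0, 0, 0, 0], [0, 0, 0, 0, 0, -0.14], [0, 0, 0, 0, 0, -0.14], [0, 0, 0, 0, 0, -0.14], [0, 0, 0, 0, 0, -0.14], [0, 0, 0, 0, 0, -0.14], [0, 0, 0, 0, 0, 0]],
  ],
)

```text
t: 40.0
tcp_pos: [0.4453, 0.3782, 0.2327]
ee_rot: [[-0.995, 0.104, 0.012], [0.104, 0.995, 0.009], [-0.011, 0.01, -1.0]]
wrist_force: [-0.2, 1.2, 0.4]
gripper_width: 0.499
```

Run:
```python
from h import *
go([.456,.376,.165],rot(172.3))
```

```text
t 40.0 p [0.4453 0.3782 0.2327] F [-0.2  1.2  0.4] w 0.499 q [ 0.7   0.16  0.25  1.65 -0.    0.81]
R [[-0.995, 0.104, 0.012], [0.104, 0.995, 0.009], [-0.011, 0.01, -1.0]]
shift units [-0.253 -0.044  1.694]
rotvec [0.011 0.011 0.03 ]
```

Call:
arm_command(
  targets=[
    [[-0.24, -0.06, 0.4, 0.01, 0.01, 0.03], [0, 0, 0.4, 0, 0, 0], [0, 0, 0.4, 0, 0, 0], [0, 0, 0.4, 0, 0, 0], [0, 0, 0, 0, 0, 0]],
  ],
)

```text
t: 40.5
tcp_pos: [0.4545, 0.3725, 0.1632]
ee_rot: [[-0.987, 0.159, 0.005], [0.159, 0.987, -0.001], [-0.005, -0.0, -1.0]]
wrist_force: [-0.8, -0.3, 0.0]
gripper_width: 0.501
```

Run:
```python
from h import *
s=snap('scene');t=snap('top')
i=cv2.resize(s['img'][130:250,340:460],None,fx=5,fy=5,interpolation=cv2.INTER_CUBIC)
cv2.imwrite('pics/z1.png',i[:,:,::-1])
go([.456,.376,.157],rot(172.3))
```

```text
t 40.6 p [0.4551 0.373  0.1659] F [ 0.6 -0.   1.1] w 0.505 q [ 0.69  0.16  0.13  1.53 -0.    0.85]
R [[-0.988, 0.157, 0.007], [0.157, 0.988, 0.001], [-0.006, 0.002, -1.0]]
shift units [-0.01   0.076  0.222]
rotvec [ 0.002  0.006 -0.023]
```

View pics/z1.png

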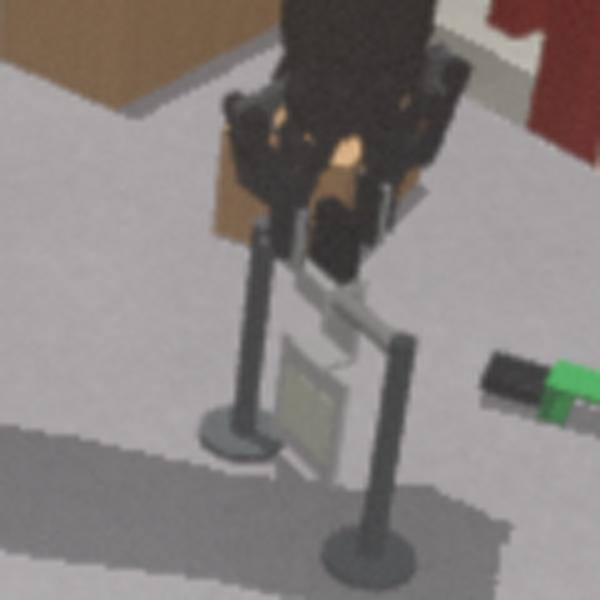

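Call:
arm_command(
  targets=[
    [[0, 0.06, 0.2, 0, 0.006, -0.022], [0, 0, 0.02, 0, 0, 0], [0, 0, 0, 0, 0, 0]],
  ],
)

```text
t: 40.9
tcp_pos: [0.4564, 0.376, 0.1582]
ee_rot: [[-0.991, 0.136, 0.003], [0.136, 0.991, 0.004], [-0.002, 0.004, -1.0]]
wrist_force: [0.8, 1.5, 0.4]
gripper_width: 0.501
```

Call:
arm_command(
  targets=[
    [[0, 0, 0, 0, 0, 0], [0, 0, 0, 0, 0, 0], [0, 0, 0, 0, 0, 0], [0, 0, 0, 0, 0, 0]],
  ],
  hand=1,
)

```text
t: 41.3
tcp_pos: [0.4566, 0.3762, 0.159]
ee_rot: [[-0.991, 0.137, 0.004], [0.137, 0.991, 0.005], [-0.003, 0.005, -1.0]]
wrist_force: [0.6, 0.6, -0.2]
gripper_width: 0.132
```

Run:
```python
from h import *
s=snap('scene');t=snap('top')
i=cv2.resize(s['img'][130:250,340:460],None,fx=5,fy=5,interpolation=cv2.INTER_CUBIC)
cv2.imwrite('pics/z1.png',i[:,:,::-1])
go([.456,.376,.157],rot(172.3))
```

```text
t 41.4 p [0.4566 0.3762 0.159 ] F [-0.3 -0.2 -1.3] w 0.131 q [0.69 0.17 0.12 1.52 0.   0.83]
R [[-0.991, 0.137, 0.004], [0.137, 0.991, 0.005], [-0.003, 0.005, -1.0]]
shift units [ 0.015 -0.008  0.049]
rotvec [ 0.005  0.003 -0.003]
```

View pics/z1.png

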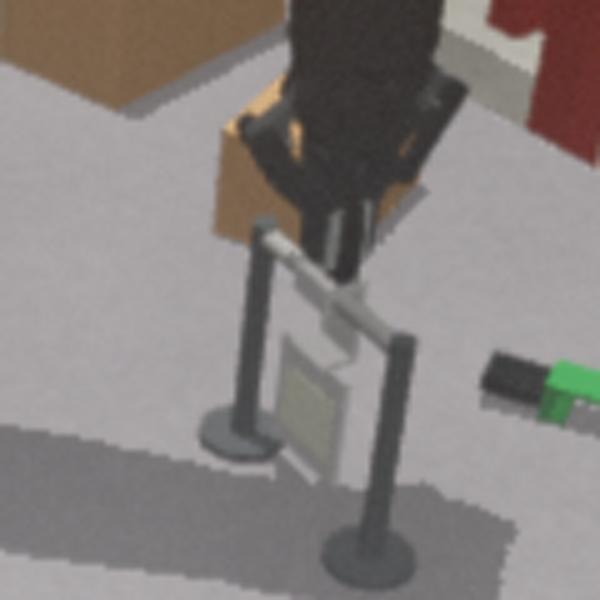

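Call:
arm_command(
  targets=[
    [[0, 0, -0.2, 0, 0, 0], [0, 0, -0.2, 0, 0, 0], [0, 0, -0.12, 0, 0, 0], [0, 0, 0, 0, 0, 0]],
  ],
)

```text
t: 41.8
tcp_pos: [0.4566, 0.3761, 0.182]
ee_rot: [[-0.991, 0.137, 0.004], [0.137, 0.991, 0.005], [-0.003, 0.005, -1.0]]
wrist_force: [0.8, 0.5, -1.0]
gripper_width: 0.131
```

Run:
```python
from h import *
s=snap('scene');t=snap('top')
i=cv2.resize(s['img'][130:250,340:460],None,fx=5,fy=5,interpolation=cv2.INTER_CUBIC)
cv2.imwrite('pics/z1.png',i[:,:,::-1])
go([.456,.376,.180],rot(172.3))
```

```text
t 41.9 p [0.4564 0.376  0.1811] F [ 0.1  0.9 -2.1] w 0.13 q [0.69 0.17 0.17 1.57 0.   0.83]
R [[-0.991, 0.137, 0.003], [0.137, 0.991, 0.004], [-0.002, 0.005, -1.0]]
shift units [ 0.01  -0.002  0.027]
rotvec [ 0.005  0.002 -0.003]
```

View pics/z1.png

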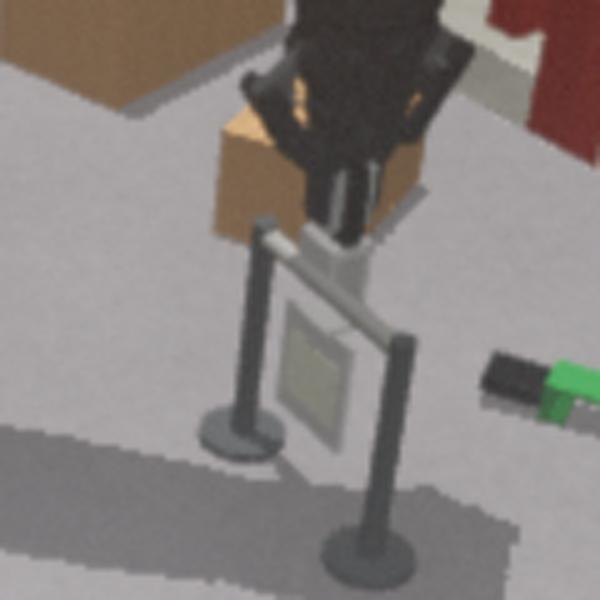

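Call:
arm_command(
  targets=[
    [[0, 0.35, 0, 0, 0, 0], [0, 0.4, 0, 0, 0, 0], [0, 0.4, 0, 0, 0, 0], [0, 0.4, 0, 0, 0, 0], [0, 0, -0.8, 0, 0, 0], [0, 0, -0.8, 0, 0, 0], [0, 0, -0.8, 0, 0, 0], [0, 0, -0.8, 0, 0, 0], [0, 0, -0.5, 0, 0, 0], [0, 0, 0, 0, 0, 0]],
  ],
)

```text
t: 42.9
tcp_pos: [0.4638, 0.4463, 0.3276]
ee_rot: [[-0.991, 0.135, -0.003], [0.135, 0.991, 0.0], [0.003, -0.0, -1.0]]
wrist_force: [0.9, -0.6, -1.0]
gripper_width: 0.129
```

Run:
```python
from h import *
snap('scene','f18.png')
go([.405,-.300,.31],rot(189))
```

```text
t 42.95 p [0.4638 0.4463 0.3259] F [-0.5  0.4 -1.3] w 0.128 q [0.77 0.42 0.76 1.92 0.   0.9 ]
R [[-0.991, 0.135, -0.004], [0.135, 0.991, -0.001], [0.004, -0.001, -1.0]]
shift units [ -1.068 -18.685   0.418]
rotvec [-0.001 -0.004 -0.293]
```

View pics/f18.png

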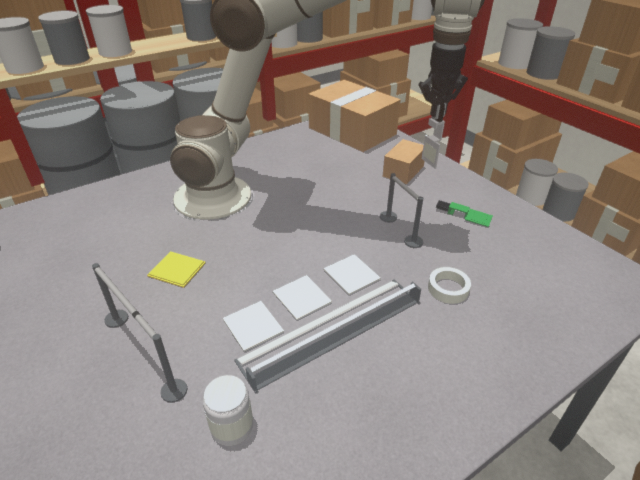

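Call:
arm_command(
  targets=[
    [[-0.05, -0.6, 0, 0, 0, 0], [-0.05, -0.95, 0, 0, 0, 0], [-0.05, -0.95, 0, 0, 0, 0], [-0.05, -0.95, 0, 0, 0, 0], [-0.05, -0.95, 0, 0, 0, 0], [-0.05, -0.95, 0, 0, 0, 0], [-0.05, -0.95, 0, 0, 0, 0], [-0.05, -0.95, 0, 0, 0, 0], [-0.05, -0.95, 0, 0, 0, 0], [-0.05, -0.95, 0, 0, 0, 0], [-0.05, -0.8, 0, 0, 0, 0], [-0.05, -0.6, 0, 0, 0, 0]],
  ],
)

```text
t: 44.15
tcp_pos: [0.4266, 0.0154, 0.3006]
ee_rot: [[-0.991, 0.128, -0.028], [0.128, 0.992, -0.012], [0.026, -0.016, -1.0]]
wrist_force: [1.2, 0.6, -0.5]
gripper_width: 0.127
```

Run:
```python
from h import *
go([.405,-.300,.31],rot(189))
```

```text
t 44.15 p [0.4266 0.0154 0.3006] F [ 1.2  0.6 -0.5] w 0.127 q [ 0.04 -0.14  0.09  1.83 -0.01  0.17]
R [[-0.991, 0.128, -0.028], [0.128, 0.992, -0.012], [0.026, -0.016, -1.0]]
shift units [-0.47  -7.892 -0.123]
rotvec [-0.012 -0.028 -0.286]
```

Call:
arm_command(
  targets=[
    [[-0.05, -0.8, 0, -0.012, -0.028, 0], [-0.05, -0.95, 0, 0, 0, 0], [-0.05, -0.95, 0, 0, 0, 0], [-0.05, -0.95, 0, 0, 0, 0], [-0.05, -0.95, 0, 0, 0, 0], [-0.05, -0.95, 0, 0, 0, -0.1], [-0.05, -0.9, 0, 0, 0, -0.1], [-0.05, -0.6, 0, 0, 0, -0.08], [0, 0, 0, 0, 0, 0]],
  ],
)

```text
t: 45.05
tcp_pos: [0.4105, -0.278, 0.2821]
ee_rot: [[-0.987, -0.159, -0.014], [-0.159, 0.987, 0.003], [0.013, 0.005, -1.0]]
wrist_force: [-1.2, 1.3, -1.0]
gripper_width: 0.13
```

Run:
```python
from h import *
go([.405,-.310,.200],rot(189))
snap('scene','f19.png')
```

```text
t 45.05 p [ 0.4105 -0.278   0.2821] F [-1.2  1.3 -1. ] w 0.13 q [-0.59 -0.    0.18  1.77 -0.01 -0.75]
R [[-0.987, -0.159, -0.014], [-0.159, 0.987, 0.003], [0.013, 0.005, -1.0]]
shift units [ 0.236 -0.778  2.052]
rotvec [ 0.005 -0.013  0.003]
```

View pics/f19.png

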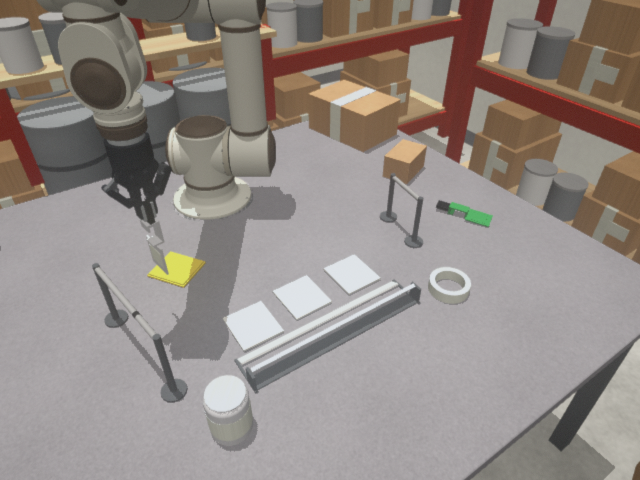

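Call:
arm_command(
  targets=[
    [[0.1, -0.2, 0.5, 0.005, -0.012, 0.003], [0, -0.2, 0.5, 0, 0, 0], [0, -0.2, 0.5, 0, 0, 0], [0, 0, 0.5, 0, 0, 0], [0, 0, 0, 0, 0, 0]],
  ],
)

```text
t: 45.6
tcp_pos: [0.4092, -0.2958, 0.1948]
ee_rot: [[-0.989, -0.149, -0.004], [-0.149, 0.989, 0.004], [0.003, 0.005, -1.0]]
wrist_force: [-0.3, 1.2, -0.8]
gripper_width: 0.129
```

Run:
```python
from h import *
go([.4158,-.3851,.200],rot(189))
s=snap('scene');t=snap('top')
i=cv2.resize(s['img'][150:410,60:260],None,fx=2.3,fy=2.3,interpolation=cv2.INTER_CUBIC);cv2.imwrite('pics/z1.png',i[:,:,::-1])
i=cv2.resize(t['img'][180:330,440:560],None,fx=4,fy=4,interpolation=cv2.INTER_CUBIC);cv2.imwrite('pics/z2.png',i[:,:,::-1])
```

```text
t 45.6 p [ 0.4092 -0.2958  0.1948] F [-0.3  1.2 -0.8] w 0.129 q [-0.63 -0.03 -0.01  1.59  0.   -0.78]
R [[-0.989, -0.149, -0.004], [-0.149, 0.989, 0.004], [0.003, 0.005, -1.0]]
shift units [ 0.169 -2.232 -0.141]
rotvec [ 0.005 -0.003 -0.007]
```

View pics/z1.png

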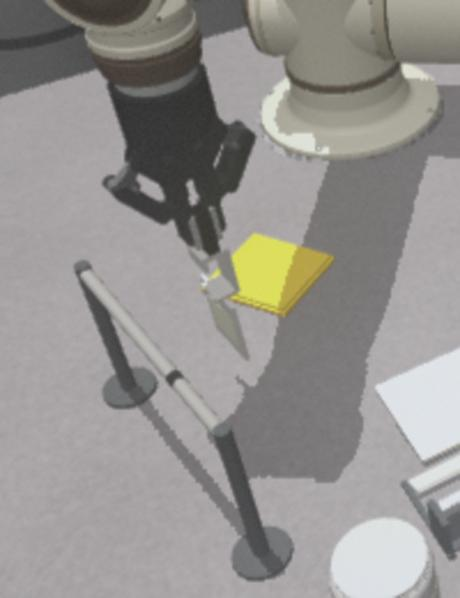

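View pics/z2.png

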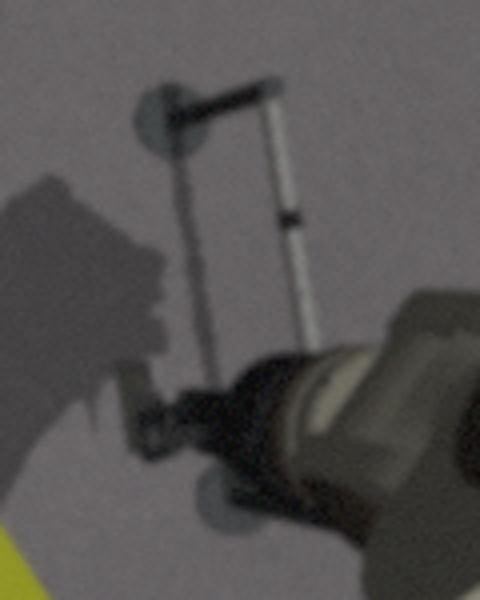

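Call:
arm_command(
  targets=[
    [[0.1, -0.3, -0.14, 0, 0, 0], [0.05, -0.4, 0, 0, 0, 0], [0, -0.4, 0, 0, 0, 0], [0, -0.4, 0, 0, 0, 0], [0, -0.3, 0, 0, 0, 0], [0, 0, 0, 0, 0, 0]],
  ],
)

```text
t: 46.3
tcp_pos: [0.4166, -0.3763, 0.2101]
ee_rot: [[-0.989, -0.15, 0.006], [-0.15, 0.989, -0.005], [-0.005, -0.006, -1.0]]
wrist_force: [0.1, 0.5, -1.0]
gripper_width: 0.133
```

Run:
```python
from h import *
go([.4158,-.3851,.200],rot(189))
s=snap('scene');t=snap('top')
i=cv2.resize(s['img'][220:350,70:190],None,fx=4.6,fy=4.6,interpolation=cv2.INTER_CUBIC);cv2.imwrite('pics/z1.png',i[:,:,::-1])
```

```text
t 46.3 p [ 0.4166 -0.3763  0.2101] F [ 0.1  0.5 -1. ] w 0.133 q [-0.73  0.1   0.15  1.61  0.   -0.89]
R [[-0.989, -0.15, 0.006], [-0.15, 0.989, -0.005], [-0.005, -0.006, -1.0]]
shift units [ 0.054 -0.213  0.254]
rotvec [-0.006  0.005 -0.007]
```

View pics/z1.png

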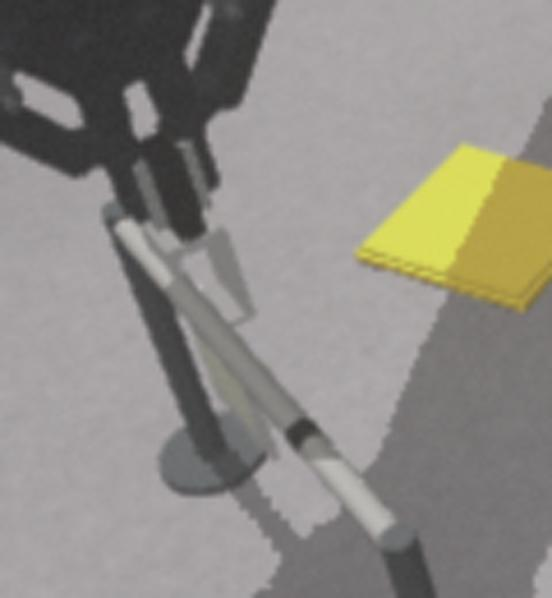

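Call:
arm_command(
  targets=[
    [[0.03, -0.05, 0.24, -0.006, 0.005, -0.005], [0, 0, 0, 0, 0, 0]],
  ],
)

```text
t: 46.6
tcp_pos: [0.4155, -0.3765, 0.2]
ee_rot: [[-0.988, -0.156, -0.0], [-0.156, 0.988, 0.002], [-0.0, 0.002, -1.0]]
wrist_force: [0.2, 0.1, -1.0]
gripper_width: 0.133
```

Call:
arm_command(
  targets=[
    [[0, -0.12, 0, 0, 0, 0], [0, 0, 0, 0, 0, 0]],
  ],
)

```text
t: 46.8
tcp_pos: [0.4162, -0.3808, 0.1998]
ee_rot: [[-0.988, -0.157, -0.001], [-0.157, 0.988, 0.002], [0.0, 0.002, -1.0]]
wrist_force: [0.8, -0.1, -1.8]
gripper_width: 0.132
```

Run:
```python
from h import *
go([.4158,-.3851,.200],rot(189))
s=snap('scene');t=snap('top')
i=cv2.resize(s['img'][240:310,80:150],None,fx=8.5,fy=8.5,interpolation=cv2.INTER_CUBIC);cv2.imwrite('pics/z1.png',i[:,:,::-1])
```

```text
t 46.8 p [ 0.4162 -0.3808  0.1998] F [ 0.8 -0.1 -1.8] w 0.132 q [-0.74  0.11  0.14  1.6   0.   -0.9 ]
R [[-0.988, -0.157, -0.001], [-0.157, 0.988, 0.002], [0.0, 0.002, -1.0]]
shift units [ 0.027 -0.104 -0.006]
rotvec [ 0.002 -0.     0.001]
```

View pics/z1.png

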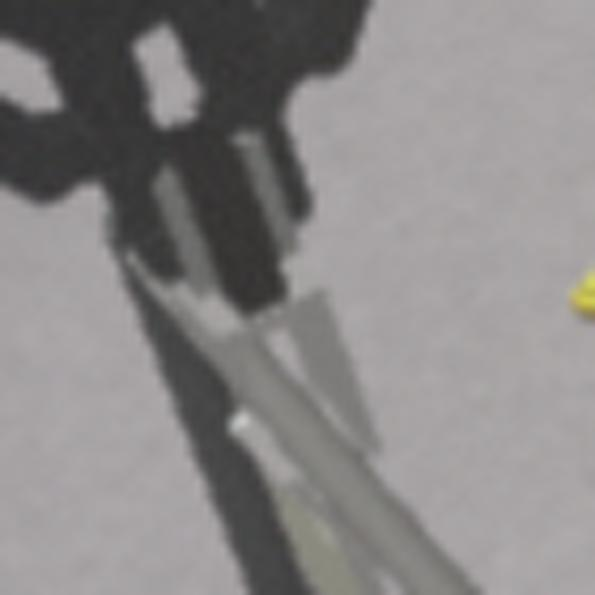

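Call:
arm_command(
  targets=[
    [[0.02, -0.1, 0, 0, 0, 0], [0, 0, 0, 0, 0, 0]],
  ],
)

```text
t: 47.1
tcp_pos: [0.4162, -0.3848, 0.2004]
ee_rot: [[-0.988, -0.157, 0.0], [-0.157, 0.988, 0.002], [-0.0, 0.001, -1.0]]
wrist_force: [-0.3, -0.2, -1.0]
gripper_width: 0.134
```

Run:
```python
from h import *
s=snap('scene')
st()
i=cv2.resize(s['img'][240:310,80:150],None,fx=8.5,fy=8.5,interpolation=cv2.INTER_CUBIC);cv2.imwrite('pics/z1.png',i[:,:,::-1])
```

```text
t 47.15 p [ 0.4162 -0.3847  0.2005] F [-1.3 -0.4 -0.2] w 0.129 q [-0.75  0.12  0.15  1.6   0.   -0.9 ]
R [[-0.988, -0.157, 0.0], [-0.157, 0.988, 0.002], [-0.0, 0.002, -1.0]]
```

View pics/z1.png

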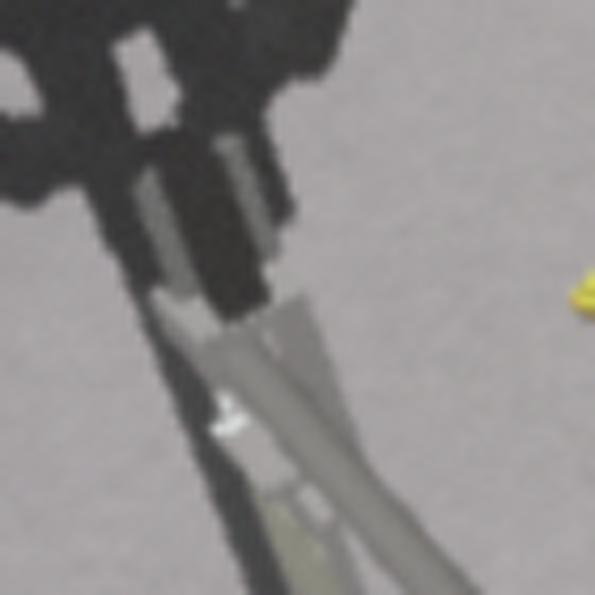

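Call:
arm_command(
  targets=[
    [[0, 0, 0.15, 0, 0, 0], [0, 0, 0.1, 0, 0, 0], [0, 0, 0.05, 0, 0, 0], [0, 0, 0, 0, 0, 0]],
  ],
)

```text
t: 47.55
tcp_pos: [0.4161, -0.3845, 0.1872]
ee_rot: [[-0.988, -0.157, -0.0], [-0.157, 0.988, 0.002], [-0.0, 0.002, -1.0]]
wrist_force: [0.1, 0.0, -1.4]
gripper_width: 0.132
```

Call:
arm_command(
  targets=[
    [[0, 0, 0.06, 0, 0, 0], [0, 0, 0.03, 0, 0, 0], [0, 0, 0, 0, 0, 0]],
  ],
)

```text
t: 47.85
tcp_pos: [0.4161, -0.3844, 0.1832]
ee_rot: [[-0.988, -0.157, -0.0], [-0.157, 0.988, 0.002], [-0.0, 0.002, -1.0]]
wrist_force: [-0.1, -0.2, -1.7]
gripper_width: 0.13
```

Past the lip height with no contact force, so the bar is inside the hook. Lower the last few mm.

Call:
arm_command(
  targets=[
    [[0, 0, 0.05, 0, 0, 0], [0, 0, 0.02, 0, 0, 0], [0, 0, 0, 0, 0, 0]],
  ],
)

```text
t: 48.15
tcp_pos: [0.4161, -0.3844, 0.1803]
ee_rot: [[-0.988, -0.157, 0.0], [-0.157, 0.988, 0.002], [-0.0, 0.002, -1.0]]
wrist_force: [0.5, -0.3, -1.6]
gripper_width: 0.132
```

Call:
arm_command(
  targets=[
    [[0, 0, 0.03, 0, 0, 0], [0, 0, 0, 0, 0, 0]],
  ],
)

```text
t: 48.35
tcp_pos: [0.4161, -0.3845, 0.1791]
ee_rot: [[-0.988, -0.157, 0.0], [-0.157, 0.988, 0.002], [-0.0, 0.002, -1.0]]
wrist_force: [0.4, -0.3, -1.6]
gripper_width: 0.134
```

Run:
```python
from h import *
s=snap('scene')
st();R=manip.sense()['ee_rot']
i=cv2.resize(s['img'][240:350,80:190],None,fx=5.3,fy=5.3,interpolation=cv2.INTER_CUBIC);cv2.imwrite('pics/z1.png',i[:,:,::-1])
```

```text
t 48.4 p [ 0.4161 -0.3845  0.1792] F [ 0.8  0.6 -1.2] w 0.13 q [-0.75  0.11  0.1   1.56  0.   -0.9 ]
R [[-0.988, -0.157, 0.0], [-0.157, 0.988, 0.002], [-0.0, 0.002, -1.0]]
```

View pics/z1.png

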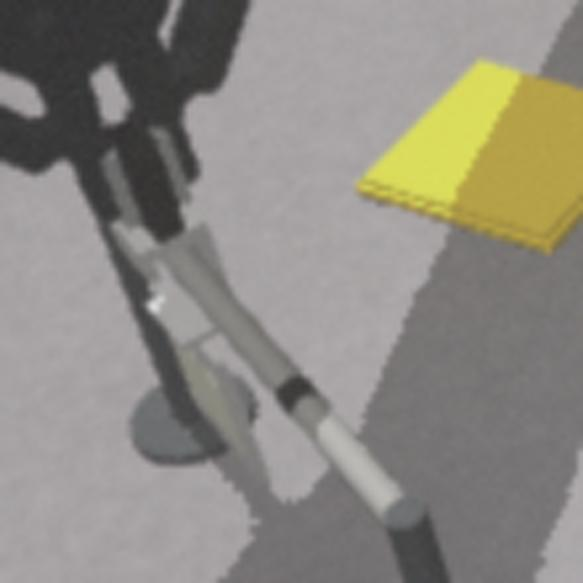

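Call:
arm_command(
  targets=[
    [[0, 0, 0.03, 0, 0, 0], [0, 0, 0, 0, 0, 0]],
  ],
)

```text
t: 48.6
tcp_pos: [0.4163, -0.3846, 0.1791]
ee_rot: [[-0.988, -0.157, 0.001], [-0.157, 0.988, 0.001], [-0.001, 0.0, -1.0]]
wrist_force: [0.2, -0.4, -1.3]
gripper_width: 0.129
```

Call:
arm_command(
  targets=[
    [[0, 0, 0.03, 0, 0, 0], [0, 0, 0, 0, 0, 0]],
  ],
)

```text
t: 48.8
tcp_pos: [0.4164, -0.3848, 0.179]
ee_rot: [[-0.988, -0.157, 0.003], [-0.157, 0.988, -0.001], [-0.002, -0.001, -1.0]]
wrist_force: [0.1, -0.2, -2.3]
gripper_width: 0.131
```

Call:
arm_command(
  targets=[
    [[-0.2, 0, 0, 0, 0, 0], [-0.25, 0, 0, 0, 0, 0], [-0.25, 0, 0, 0, 0, 0], [-0.25, 0, 0, 0, 0, 0], [-0.25, 0, 0, 0, 0, 0]],
  ],
)

```text
t: 49.3
tcp_pos: [0.4671, -0.3769, 0.1789]
ee_rot: [[-0.988, -0.156, 0.002], [-0.156, 0.988, -0.001], [-0.002, -0.001, -1.0]]
wrist_force: [-2.4, -0.9, 1.3]
gripper_width: 0.129
```

Run:
```python
from h import *
go([.5237,-.368,.179],rot(189))
```

```text
t 49.3 p [ 0.4671 -0.3769  0.1789] F [-2.4 -0.9  1.3] w 0.129 q [-0.68  0.19  0.19  1.57  0.   -0.84]
R [[-0.988, -0.156, 0.002], [-0.156, 0.988, -0.001], [-0.002, -0.001, -1.0]]
shift units [-1.434e+00 -1.000e-03  1.000e-03]
rotvec [-0.001  0.002 -0.   ]
```

Call:
arm_command(
  targets=[
    [[-0.25, 0, 0, 0, 0, 0], [-0.25, 0, 0, 0, 0, 0], [-0.25, 0, 0, 0, 0, 0], [-0.25, 0, 0, 0, 0, 0], [-0.2, 0, 0, 0, 0, 0], [0, 0, 0, 0, 0, 0]],
  ],
)

```text
t: 49.9
tcp_pos: [0.5207, -0.3682, 0.1789]
ee_rot: [[-0.987, -0.158, 0.002], [-0.158, 0.987, -0.001], [-0.002, -0.002, -1.0]]
wrist_force: [-0.2, -0.4, 1.7]
gripper_width: 0.132
```

Run:
```python
from h import *
go([.5237,-.368,.179],rot(189))
s=snap('scene');t=snap('top')
i=cv2.resize(s['img'][240:370,80:200],None,fx=4.6,fy=4.6,interpolation=cv2.INTER_CUBIC);cv2.imwrite('pics/z1.png',i[:,:,::-1])
i=cv2.resize(t['img'][190:320,460:560],None,fx=4.6,fy=4.6,interpolation=cv2.INTER_CUBIC);cv2.imwrite('pics/z2.png',i[:,:,::-1])
```

```text
t 49.9 p [ 0.5207 -0.3682  0.1789] F [-0.2 -0.4  1.7] w 0.132 q [-0.62  0.29  0.3   1.59  0.   -0.77]
R [[-0.987, -0.158, 0.002], [-0.158, 0.987, -0.001], [-0.002, -0.002, -1.0]]
shift units [-0.075 -0.007 -0.002]
rotvec [-0.002  0.002  0.002]
```

View pics/z1.png

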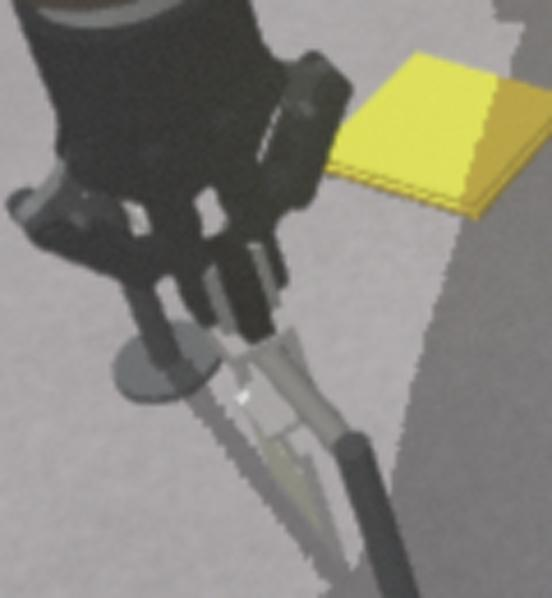

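View pics/z2.png

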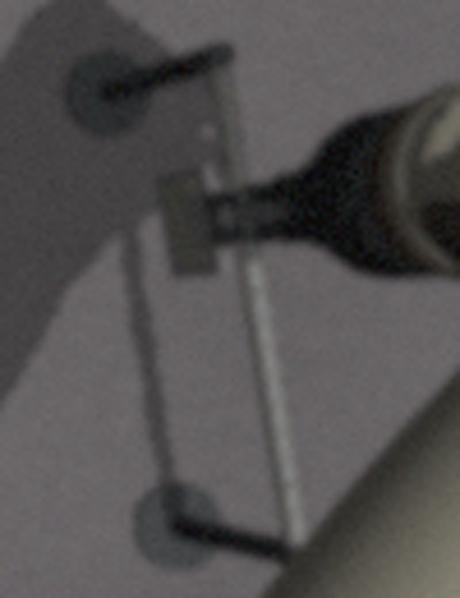

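Call:
arm_command(
  targets=[
    [[-0.1, 0, 0, 0, 0, 0], [0, 0, 0, 0, 0, 0]],
  ],
)

```text
t: 50.2
tcp_pos: [0.5239, -0.3676, 0.1789]
ee_rot: [[-0.988, -0.157, 0.003], [-0.157, 0.988, -0.001], [-0.002, -0.001, -1.0]]
wrist_force: [1.3, -0.5, 1.6]
gripper_width: 0.127
```

Run:
```python
from h import *
st()
```

```text
t 50.2 p [ 0.5239 -0.3676  0.1789] F [ 1.3 -0.5  1.6] w 0.127 q [-0.61  0.29  0.31  1.59  0.   -0.77]
R [[-0.988, -0.157, 0.003], [-0.157, 0.988, -0.001], [-0.002, -0.001, -1.0]]
```

Now release gently (partial opening) and retreat upward.

Call:
arm_command(
  targets=[
    [[0, 0, 0, 0, 0, 0], [0, 0, 0, 0, 0, 0], [0, 0, 0, 0, 0, 0], [0, 0, 0, 0, 0, 0]],
  ],
  hand=0.55,
)

```text
t: 50.6
tcp_pos: [0.5232, -0.3677, 0.1784]
ee_rot: [[-0.988, -0.157, 0.002], [-0.157, 0.988, 0.0], [-0.002, -0.0, -1.0]]
wrist_force: [0.2, 1.1, 0.6]
gripper_width: 0.452
```

Call:
arm_command(
  targets=[
    [[0, 0, -0.2, 0, 0, 0], [0, 0, -0.4, 0, 0, 0], [0, 0, -0.6, 0, 0, 0], [0, 0, -0.8, 0, 0, 0], [0, 0, -0.8, 0, 0, 0], [0.5, 0.5, 0, 0, 0, 0], [0.8, 0.8, 0, 0, 0, 0], [0.8, 0.8, 0, 0, 0, 0], [0.8, 0.8, 0, 0, 0, 0], [0.5, 0.5, 0, 0, 0, 0], [0, 0, 0, 0, 0, 0]],
  ],
)

```text
t: 51.7
tcp_pos: [0.3636, -0.2522, 0.299]
ee_rot: [[-0.988, -0.156, 0.007], [-0.156, 0.988, -0.003], [-0.006, -0.004, -1.0]]
wrist_force: [0.7, -0.7, 0.9]
gripper_width: 0.447
```

Run:
```python
from h import *
st()
s=snap('scene','f20.png');t=snap('top','ft20.png')
i=cv2.resize(s['img'][240:390,80:200],None,fx=4,fy=4,interpolation=cv2.INTER_CUBIC);cv2.imwrite('pics/z1.png',i[:,:,::-1])
i=cv2.resize(t['img'][190:320,460:560],None,fx=4.6,fy=4.6,interpolation=cv2.INTER_CUBIC);cv2.imwrite('pics/z2.png',i[:,:,::-1])
```

```text
t 51.7 p [ 0.3636 -0.2522  0.299 ] F [ 0.7 -0.7  0.9] w 0.447 q [-0.61 -0.14  0.09  1.79  0.   -0.76]
R [[-0.988, -0.156, 0.007], [-0.156, 0.988, -0.003], [-0.006, -0.004, -1.0]]
```

View pics/f20.png

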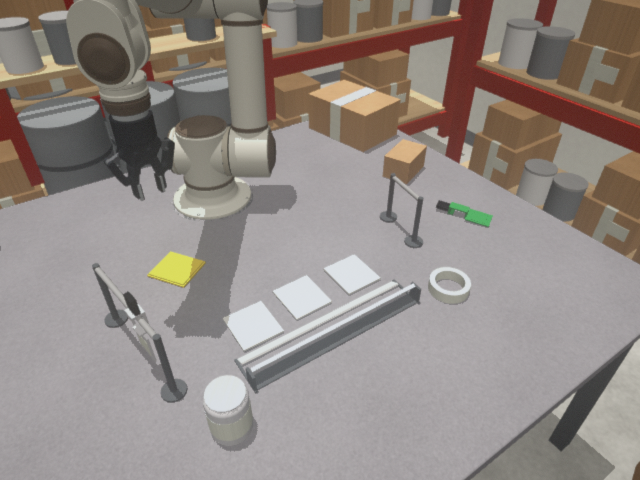

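View pics/z1.png

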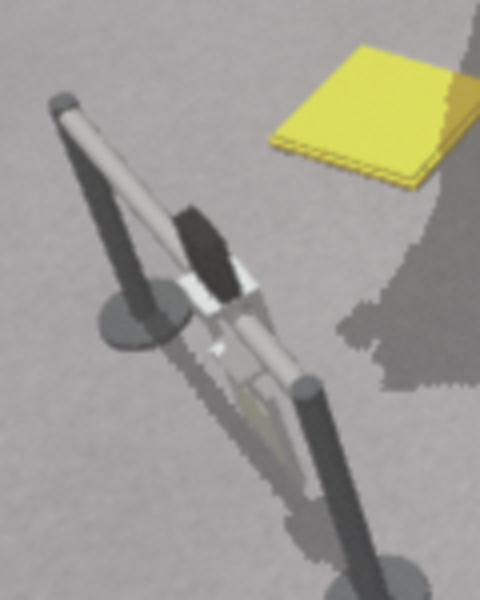

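View pics/z2.png

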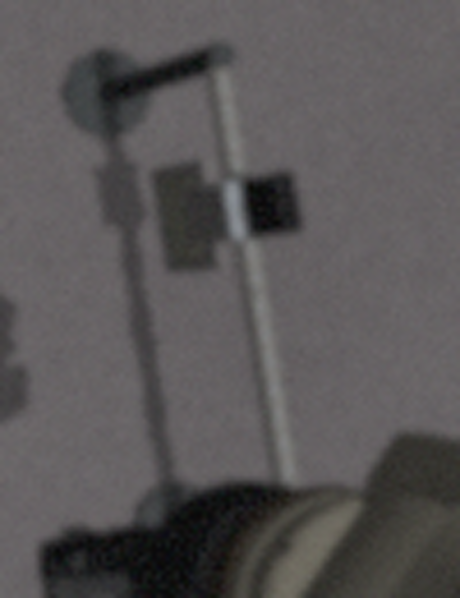

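View pics/ft20.png

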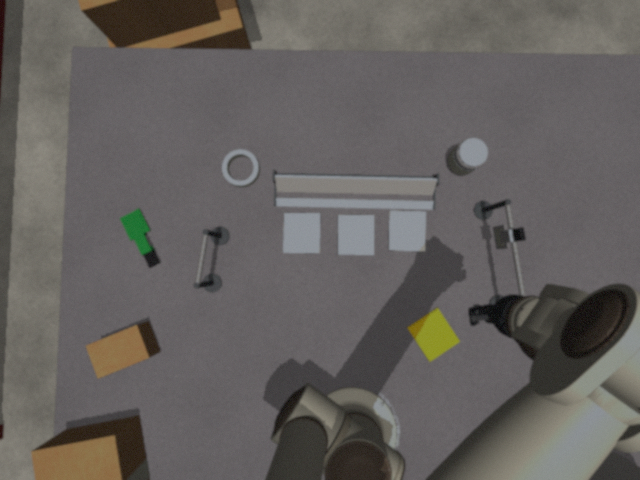

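Run:
```python
from h import *
s=snap('scene');t=snap('top')
def blob(s,x0,y0,x1,y1,th,fn):
    g=cv2.cvtColor(s['img'],cv2.COLOR_RGB2GRAY)[y0:y1,x0:x1]
    m=(g<th).astype(np.uint8);n,l,st_,c=cv2.connectedComponentsWithStats(m)
    for k in range(1,n):
        if st_[k,4]>15: print(fn,st_[k],np.round(c[k]+[x0,y0],2))
blob(t,505,222,535,250,45,'top');blob(s,115,285,145,320,75,'scene')
for n,q in(('top',t),('scene',s)):
    g=cv2.cvtColor(q['img'],cv2.COLOR_RGB2HSV)
    lo=150 if n=='top' else 205
    m=cv2.inRange(g,(0,0,130 if n=='top' else 210),(180,50,255))
    c,_=cv2.findContours(m,cv2.RETR_EXTERNAL,cv2.CHAIN_APPROX_NONE)
    for k in c:
        if 500<cv2.contourArea(k)<3000:
            w=np.array([onz(q,*p[0],.01)[:2] for p in k],np.float32);r=cv2.minAreaRect(w)
            if .3<r[0][0]<.62 and abs(r[0][1])<.3: print(n,np.round(r[0],4),np.round(r[1],4),round(r[2],1))
```

```text
top [  9   7  11  12 107] [518.41 234.19]
scene [  9   8  15  22 163] [131.54 303.47]
scene [ 0 25  4  9 19] [116.16 314.32]
top [ 0.5285 -0.0064] [0.1065 0.0955] 0.8
top [0.5317 0.1421] [0.1064 0.098 ] 0.9
top [ 0.5426 -0.1463] [0.1092 0.0982] 0.2
top [ 0.6138 -0.0024] [0.4238 0.0238] 89.6
scene [ 0.5446 -0.1461] [0.0984 0.1083] 88.8
scene [ 0.5317 -0.0066] [0.1077 0.0987] 0.5
scene [0.5343 0.1424] [0.0976 0.1074] 89.7
```

Run:
```python
from h import *
s=snap('scene');t=snap('top')
p=tri(t,(518.41,234.19),s,(131.54,303.47));print(p)
m=np.array([.52373,-.36907,.160]);u=np.array([.9877,.1564,0]);print('along',(p[0]-m)@u)
# mark from saved initial pictures
T=cv2.imread('pics/top0.png');S=cv2.imread('pics/scene0.png')
for n,I,b,th in(('top',T,(505,225,525,245),70),('scene',S,(125,300,150,330),110)):
    x0,y0,x1,y1=b;g=cv2.cvtColor(I,cv2.COLOR_BGR2GRAY)[y0:y1,x0:x1];mm=(g<th).astype(np.uint8)
    k,l,st_,c=cv2.connectedComponentsWithStats(mm);print(n,[(st_[i].tolist(),np.round(c[i]+[x0,y0],2).tolist()) for i in range(1,k)])
```

```text
(array([ 0.52320596, -0.36947127,  0.19009234]), np.float64(0.001652143711216968))
along -0.0005803486391280481
top [([4, 8, 6, 5, 24], [511.42, 234.58])]
scene [([7, 11, 7, 7, 27], [134.74, 313.44]), ([0, 15, 3, 7, 12], [126.08, 318.17])]
```

Run:
```python
from h import *
s=snap('scene');t=snap('top')
m=tri(t,(511.42,234.58),s,(134.74,313.44));p=tri(t,(518.41,234.19),s,(131.54,303.47))
print(m,(p[0]-m[0])@[.9877,.1564,0]);st()
```

```text
(array([ 0.52320992, -0.36785697,  0.16161323]), np.float64(0.0031998356896415833)) -0.00025637958138384904
t 52.1 p [ 0.3663 -0.2542  0.2962] F [-0.   0.  -0.2] w 0.448 q [-0.61 -0.13  0.09  1.79  0.   -0.76]
R [[-0.988, -0.156, 0.003], [-0.156, 0.988, -0.001], [-0.003, -0.001, -1.0]]
```

The tag is within 1 mm of the band's middle. I'm handing the job in.

```bash
python3 -c "
from h import *
print(manip.close_job())"
```

```text
the job is handed in; nothing more can be done
None
```

All three plates are turned white side up in front of the backstop, and the tag hangs on the rail at the dark band. I handed the job in at about 52 s of the 210 s allowed.

**What I did:** Each plate was pushed up the ramp into the trough. I then pinched it by its top edge, lifted it out, tilted it back and laid it down. After that I unhooked the tag, hooked it over the robot-side half of the rail and slid it to the band. I then released it and backed the arm off.

**Last checks:**
- **Plates:** both cameras show three white rectangles of about the right size. They sit at about (0.54, −0.146), (0.53, −0.006) and (0.53, 0.142) m, within about 1° of square to the backstop. The nearest far edge is about 6 mm short of the backstop's foot line.
- **Tag:** it hangs with its tab, measured from two views, within 1 mm along the rail of where the band was measured. The hook covers the band, so I compared it with the position measured at the start. The calibration is only good to about 2 mm.
- **Other things:** the tin, tape, yellow plate and green tag look unmoved in the pictures; I did not measure them. The wrist force readings stayed below about 16 N, and the gripper touches nothing.

**Disagreements:** the two camera rays missed each other by up to 3–5 mm at some points on the stand and rail posts, and the plate positions differ by 2–3 mm between views. No check failed. During the first plate's withdrawal joint 2 read −0.85, right at the end of its range.

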